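# Put the setting bars away in the swivel store

## Robot

A 6-joint arm with a two-finger parallel gripper is mounted at the origin on a cart in front of the work surface, level with it; the furniture and walls round the work are solid. World frame = base frame: x ahead of the robot, y to its left, z up, the work surface at z = 0. Lengths are in m, angles in rad, forces in N, time in s.
With the tool pointing down it reaches from about 0.375 to 0.9 m from the base axis. Payload 3.1 kg.
Tool frame: the origin (TCP) lies at the very end of the fingers, on their centre line; the grasp point (between the pads) lies 19 mm behind it (manip.grasp_offset is the distance from the TCP to the grasp point, in m); y points along the fingers, z is the direction in which the jaws open and shut, and the axes are right-handed (so a half turn about y gives the same grasp; the last joint's range is limited). The gripper opens to 85 mm and grips with 20 to 120 N. Pads are 22 mm wide; open, the fingers measure 114 mm over their backs; the gripper's body (76 mm by 85 mm) begins 54 mm behind the grasp point. The pads swing forward as they close: fully open they stand 13 mm farther back than shut.
Start: joints at [1.058, 0.527, 1.433, -0, 1.181, -0.178], TCP at [0.205, 0.59, 0.231] pointing down, gripper open.
Joint ranges: [-3.08, 3.08], [-0.75, 2.2], [0.22, 2.44], [-1.43, 4.57], [0, 2.65], [-2.85, 2.85]. Speed limits (rad/s): [2.79, 2.79, 3.14, 3.14, 3.14, 3.14].

## Interface

Orientations are given as a unit quaternion [x, y, z, w].
In Python, from station import manip gives the robot as it stands.
- The arm moves only by the tool apply_moves, never from a script. Its argument "motion" is a list of rows, each a list of 5 numbers: the finger opening in mm, from 0 to 85.4, then the shift along the tool's x, y, z in units of 30 mm (1.0 is 30 mm), then the turn about the tool's y in units of 10 degrees (1.0 is 10 degrees). In form: [[fingers, x, y, z, twist], ...]. A call has 1 to 12 rows; each row is the pose to reach, as a shift and turn from the pose commanded when the call began, along the tool's axes at that moment; what a row does not reach only later rows make up. A row lasts 1/8 s, in which the tool goes at most 62.5 mm and 10.7 degrees, less where a joint would pass 70% of its speed; a pose out of reach is approached as far as the arm can. A call with a gripper value outside its range is refused whole. The fingers move at their own pace and stop on an object; "squeeze" is the grip in N (left out, the last holds). Time passes only in rows, so rows that repeat a pose let the fingers close. It gives the time, the measured TCP pose, the force and the opening at its end, in the units of the state.
- manip.sense(): the state, without advancing time (a new reading comes with each control period).
- manip.snapshot(name): name is "side" or "top" or "wrist"; returns the picture (400x640x3 uint8, red, green, blue); there is no depth.
- manip.get_calibration(name): a dict with "intrinsics" (3x3 intrinsics, pixels), "dist_coeffs" ([k1, k2, p1, p2, k3] as OpenCV has them; the pictures are not rectified), "extrinsics" (4x4, takes a point from camera to world coordinates). Camera axes: x right, y up, looking along -z (the intrinsics and any distortion apply to the point x, -y, -z); pixel columns grow to the right and rows downward; lengths in m; the calibration is good to about 2 mm. A picture is of the moment at which its call begins: read the wrist's pose just before it. get_calibration takes no time and is no camera call; for the wrist camera it gives the pose at the moment of the call.
- manip.sign_off(): hands the job in, once; it reports no verdict.
The state is a dict: "t": time; "q": joint angles; "qd": joint speeds; "tau": joint torques, N m; "tcp_pos": TCP position; "tool_rot": TCP orientation; "force": force on the tool from outside, world axes, zero at the start; "ft_torque": the same for the moment, N m; "finger_gap": opening from 0.0 (shut) to 1.0 (fully open).
Only numpy, scipy, OpenCV 4.12 (cv2) and the standard library are available. Lean on these libraries where they do the work, as an engineer would, in place of code of your own. Each camera call takes 0.05 s, during which the arm holds its last target.

## Task

Swing the storage tray right out from under its cover to the loading stop, lay every steel setting bar that is on the bench down in its own labelled slot (the one of its length, with as many strokes as the bar has bands), and then swing the loaded tray back under the cover until it is fully home. Leave the timer and the rolls of tape where they stand.

Things in the scene. Friction and masses are not known exactly. Their poses are not given: they have to be found in the camera images.
- bar_1: Setting bar 1: a plain steel bar of square section 26 x 26 mm, 60 mm long, with 1 thin dark band round it near one end; loose, about 140 g. Origin at the centre of the bar, x axis along its length. It may lie on any long side. None from the start if absent.
- bar_2: Setting bar 2: a plain steel bar of square section 26 x 26 mm, 78 mm long, with 2 thin dark bands round it near one end; loose, about 180 g. Origin at the centre of the bar, x axis along its length. It may lie on any long side. None from the start if absent.
- bar_3: Setting bar 3: a plain steel bar of square section 26 x 26 mm, 96 mm long, with 3 thin dark bands round it near one end; loose, about 220 g. Origin at the centre of the bar, x axis along its length. It may lie on any long side. None from the start if absent.
- bar_4: Setting bar 4: a plain steel bar of square section 26 x 26 mm, 114 mm long, with 4 thin dark bands round it near one end; loose, about 260 g. Origin at the centre of the bar, x axis along its length. It may lie on any long side. None from the start if absent.
- bar_5: Setting bar 5: a plain steel bar of square section 26 x 26 mm, 132 mm long, with 5 thin dark bands round it near one end; loose, about 300 g. Origin at the centre of the bar, x axis along its length. It may lie on any long side. None from the start if absent.
- slot_1 (a point): Centre of bar 1 when seated in its own slot (13 mm above the tray floor); y along the slot; label: white patch, 1 dark stroke. Inside 66 x 31 mm; bar either way round. End cradles 12 mm high hold only the last 12 mm of each end: fingers can reach down both long sides in the middle to the floor. Slots are side by side, 52 mm apart, slot 1 nearest the hinge, 5 farthest.
- slot_2 (a point): Centre of bar 2 when seated in its own slot (13 mm above the tray floor); y along the slot; label: white patch, 2 dark strokes. Inside 84 x 31 mm; bar either way round. End cradles 12 mm high hold only the last 16 mm of each end: fingers can reach down both long sides in the middle to the floor. Slots are side by side, 52 mm apart, slot 1 nearest the hinge, 5 farthest.
- slot_3 (a point): Centre of bar 3 when seated in its own slot (13 mm above the tray floor); y along the slot; label: white patch, 3 dark strokes. Inside 102 x 31 mm; bar either way round. End cradles 12 mm high hold only the last 16 mm of each end: fingers can reach down both long sides in the middle to the floor. Slots are side by side, 52 mm apart, slot 1 nearest the hinge, 5 farthest.
- slot_4 (a point): Centre of bar 4 when seated in its own slot (13 mm above the tray floor); y along the slot; label: white patch, 4 dark strokes. Inside 120 x 31 mm; bar either way round. End cradles 12 mm high hold only the last 16 mm of each end: fingers can reach down both long sides in the middle to the floor. Slots are side by side, 52 mm apart, slot 1 nearest the hinge, 5 farthest.
- slot_5 (a point): Centre of bar 5 when seated in its own slot (13 mm above the tray floor); y along the slot; label: white patch, 5 dark strokes. Inside 138 x 31 mm; bar either way round. End cradles 12 mm high hold only the last 16 mm of each end: fingers can reach down both long sides in the middle to the floor. Slots are side by side, 52 mm apart, slot 1 nearest the hinge, 5 farthest.
- tray (a joint): Swing of the storage tray about its upright hinge, rad: 0 = swung right out to the loading stop, 1.571 = fully home under the cover (stop). It grows clockwise seen from above. It stays where left (friction about 0.4 N m, 3 N at the post). Grey tray 180 x 262 mm, floor top 16 mm above the worktop; its far corners sweep 0.34 m about the hinge.
- handle (a point): Centre of the top of the tray's handle: an upright black round post, 18 mm in diameter, reaching from the tray up to 140 mm above the worktop, 140 mm from the hinge. It moves round with the tray and may be pinched from above or pushed. It always stays in front of the cover, clear of it.
- hinge (a point): Upright axis of the tray, at worktop level, in the fixed store's frame. A fixed grey sheet-metal cover stands over the parked tray: x = 22 to 222 mm and y = -30 to 290 mm in this frame, roof 72 to 78 mm above the worktop, open in front (-x) and at the +y end. The tray swung out lies on the -x, +y side of the hinge.
- timer: Bystander: white bench timer, 32x66x62 mm, standing; origin at its underside. Leave alone. (A fixed beige instrument box, not listed, stands on the worktop between the bars and the store, about x 0.33 to 0.57 m, y -0.12 to 0.12 m, 170 mm high: carry things over it.)
- wide_tape: Bystander: wide roll of tape lying flat, 94 mm in diameter, 48 mm high; origin at its underside. Leave alone.
- tape_roll: Bystander: narrow roll of tape lying flat, 100 mm in diameter, 25 mm high; origin at its underside. Leave alone.
There are look-alikes about, which are no part of the job. What is shaped like the bar_2 but pink is not meant. What is shaped like the bar_3 but brown is not meant.

How it is judged:
By the outcome, as a careful person would: the job done as asked, in the order asked, and still so for the second after the job is handed in, with the robot touching nothing.
Of bar_1, bar_2, bar_3, bar_4, bar_5 only 3 to 5 are there at a start; the rules pass over those that are not, and their reading is None.
At some moment in a run one of bar_1, bar_2, bar_3, bar_4, bar_5 may be knocked a few centimetres aside while the robot is not near it.
It also fails if it takes over 210 s, if anything falls off the work surface, if the arm or the gripper's body presses on something with over 40 N, if the wrist force passes 120 N, or if a joint passes its speed limit or range.

## Working session

There is one attempt and no reset: what is moved stays moved. The work goes in short steps, Python scripts to look and compute and a tool call to move; the robot and the scene stay as the last step left them, time stands still between calls to the robot, and variables do not carry over. Pictures are saved under pics/ and viewed, and the job is handed in when it is done.

Besides the shell and the picture viewer there is one more tool, called after "Request:" as name(argument=value, ...), one argument or row to a line, values as JSON. apply_moves: Moves the arm, as the interface text tells. Its arguments: {"type":"object","properties":{"motion":{"type":"array"},"squeeze":{"type":"number"}},"required":["motion"]}

```bash
ls; mkdir -p pics
python3 - <<'E'
from station import manip
import cv2,numpy as np
s=manip.sense()
for k in s: print(k,np.round(s[k],3))
for n in ["top","side","wrist"]:
    c=manip.get_calibration(n); print(n,np.round(c["intrinsics"],1).tolist(),np.round(c["dist_coeffs"],4),np.round(c["extrinsics"],3).tolist())
    cv2.imwrite(f"pics/{n}0.png",manip.snapshot(n)[:,:,::-1])
print(manip.grasp_offset)
E
```

```text
pics
t 0.0
q [ 1.058  0.528  1.434  0.     1.181 -0.178]
qd [ 0.001 -0.001  0.001 -0.    -0.001  0.001]
tau [-2.0000e-03 -4.4235e+01 -1.7802e+01 -0.0000e+00  9.0000e-03  0.0000e+00]
tcp_pos [0.204 0.59  0.23 ]
tool_rot [ 0.698 -0.118  0.117 -0.697]
force [-0.532 -0.373 -0.509]
ft_torque [-0.02   0.009  0.   ]
finger_gap 1.001
top [[446.1, 0.0, 314.6], [0.0, 446.1, 200.4], [0.0, 0.0, 1.0]] [0.0367 0.     0.     0.     0.    ] [[0.002, 0.984, -0.18, 0.295], [-1.0, 0.003, 0.005, -0.067], [0.005, 0.18, 0.984, 1.444], [0.0, 0.0, 0.0, 1.0]]
side [[431.7, 0.0, 316.8], [0.0, 431.7, 197.2], [0.0, 0.0, 1.0]] [-0.0395  0.      0.      0.      0.    ] [[-0.994, 0.08, -0.073, 0.434], [-0.107, -0.626, 0.772, 1.079], [0.016, 0.776, 0.631, 1.052], [0.0, 0.0, 0.0, 1.0]]
wrist [[324.5, 0.0, 312.8], [0.0, 324.5, 194.1], [0.0, 0.0, 1.0]] [-0.0505  0.      0.      0.      0.    ] [[0.328, -0.9, -0.287, 0.131], [0.945, 0.311, 0.102, 0.615], [-0.003, -0.305, 0.952, 0.373], [0.0, 0.0, 0.0, 1.0]]
0.0187
```

View pics/top0.png

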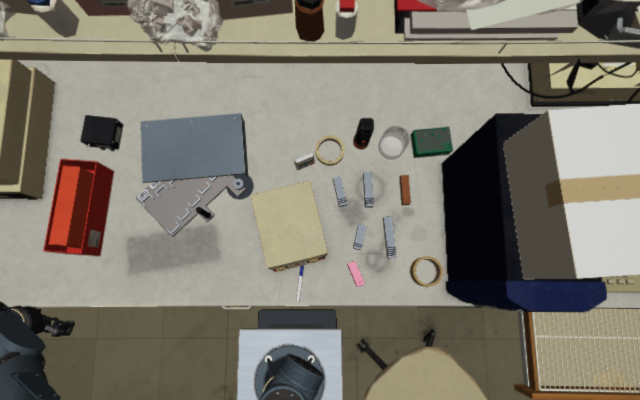

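View pics/side0.png

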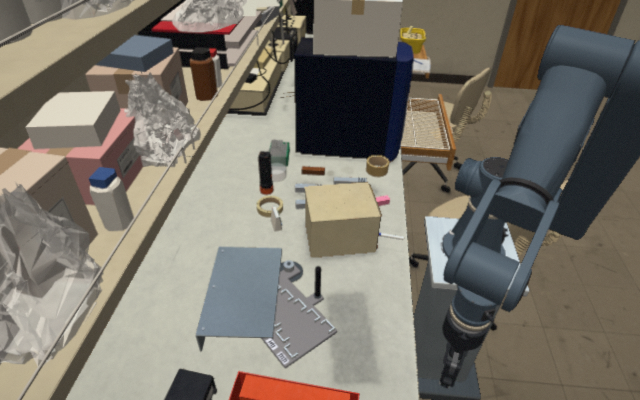

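View pics/wrist0.png

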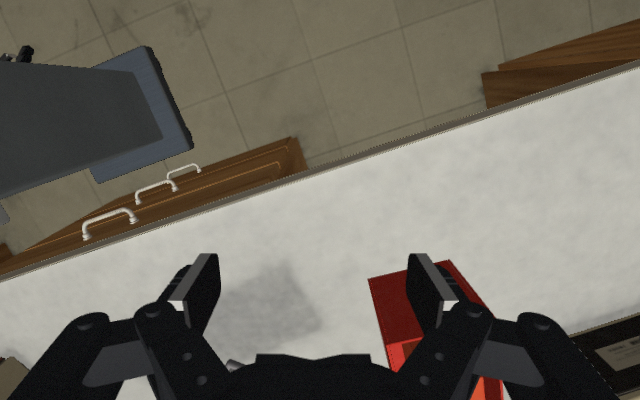

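```bash
cat > h.py <<'E'
import numpy as np,cv2
from station import manip
def cal(n):
    c=manip.get_calibration(n);return np.array(c["intrinsics"]),np.array(c["dist_coeffs"]),np.array(c["extrinsics"])
def ray(c,px):
    K,d,E=c
    p=cv2.undistortPoints(np.array(px,float).reshape(-1,1,2),K,d).reshape(-1,2)
    v=np.c_[p[:,0],-p[:,1],-np.ones(len(p))]@E[:3,:3].T
    return E[:3,3],v
def plane(c,px,z):
    o,v=ray(c,px); t=(z-o[2])/v[:,2]; return o+v*t[:,None]
def proj(c,P):
    K,d,E=c
    q=(np.array(P,float).reshape(-1,3)-E[:3,3])@E[:3,:3]; q=q*[1,-1,-1]
    return cv2.projectPoints(q,np.zeros(3),np.zeros(3),K,d)[0].reshape(-1,2)
def tri(c1,p1,c2,p2):
    o1,v1=ray(c1,p1);o2,v2=ray(c2,p2);v1=v1[0];v2=v2[0]
    A=np.c_[v1,-v2];t=np.linalg.lstsq(A,o2-o1,rcond=None)[0]
    a=o1+v1*t[0];b=o2+v2*t[1];return (a+b)/2,np.linalg.norm(a-b)
def crop(img,x0,y0,x1,y1,s,name):
    cv2.imwrite(name,cv2.resize(img[y0:y1,x0:x1],None,fx=s,fy=s,interpolation=cv2.INTER_CUBIC))
E
python3 - <<'E'
from h import *
im=cv2.imread("pics/top0.png")
crop(im,290,130,450,290,5-0.2,"pics/z1.png") if 0 else crop(im,290,140,450,290,4,"pics/z1.png")
crop(im,120,100,280,250,4,"pics/z2.png")
im=cv2.imread("pics/side0.png")
crop(im,190,140,400,380,2.5,"pics/z3.png")
E
```

```text
(no output)
```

View pics/z1.png

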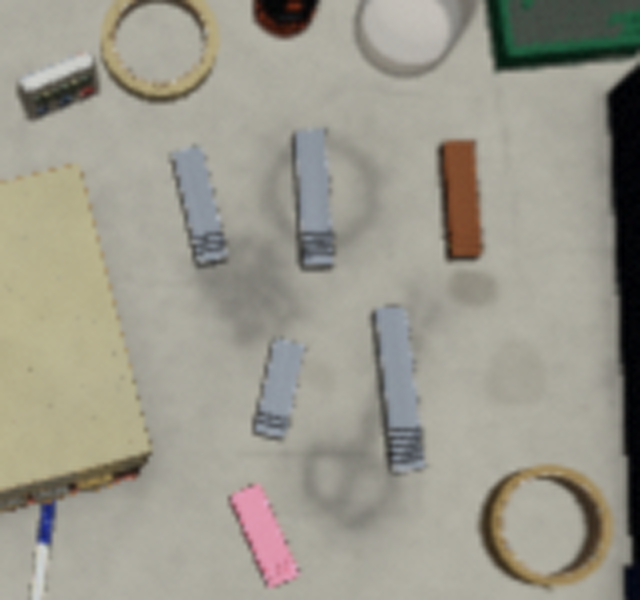

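View pics/z2.png

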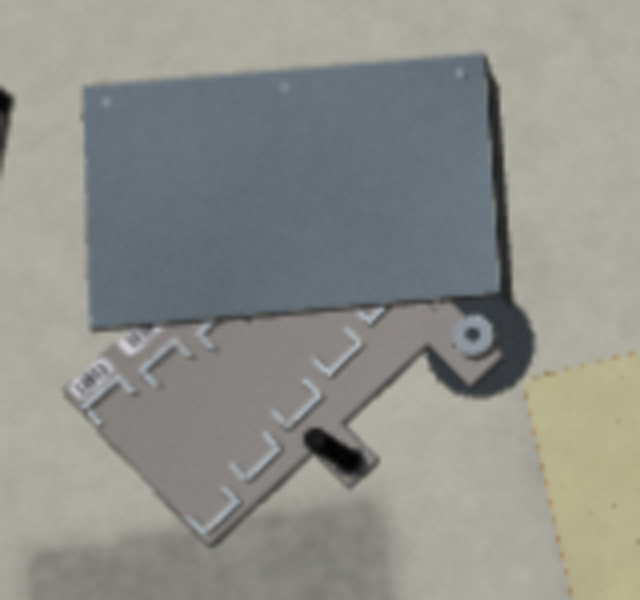

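View pics/z3.png

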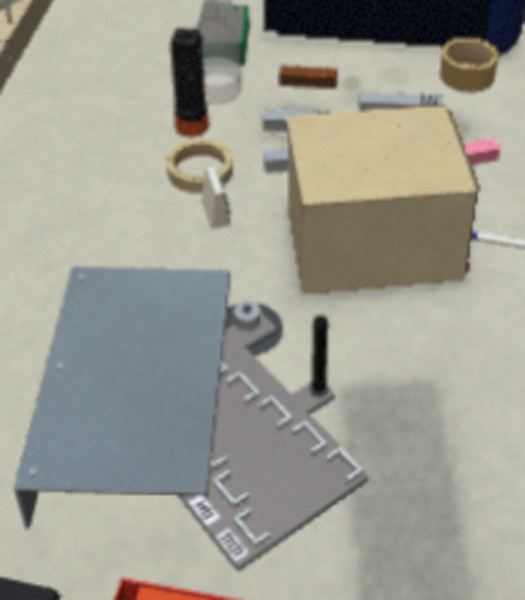

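Run:
```python
from h import *
T=cal("top");S=cal("side")
im=cv2.imread("pics/top0.png")
hsv=cv2.cvtColor(im,cv2.COLOR_BGR2HSV)
roi=np.zeros(im.shape[:2],np.uint8);roi[165:262,325:402]=1
b=im.astype(int)
m=((b[:,:,0]-b[:,:,2]>8)&(roi>0)).astype(np.uint8)
m=cv2.morphologyEx(m,cv2.MORPH_CLOSE,np.ones((5,5),np.uint8))
cs,_=cv2.findContours(m,cv2.RETR_EXTERNAL,cv2.CHAIN_APPROX_NONE)
for c in cs:
    if cv2.contourArea(c)<60: continue
    P=plane(T,c.reshape(-1,2),0.026)[:,:2].astype(np.float32)
    r=cv2.minAreaRect(P); (w,h)=r[1]; a=np.deg2rad(r[2]); 
    if h>w: a+=np.pi/2
    M=cv2.moments(c)
    print("bar px",M['m10']/M['m00'],M['m01']/M['m00'],"c",np.round(r[0],4),"size",np.round(r[1],4),"ang",np.round((np.rad2deg(a)+90)%180-90,1))
print("hinge",tri(T,[(238.2,183.2)],S,[(288,264)]))
print("handle",tri(T,[(198.2,209.3)],S,[(318,268)]),plane(T,[(198.2,209.3)],.14),plane(S,[(318,268)],.14))
# cover corners at 78mm, top crop
px=np.array([(84,87),(485,55),(500,295),(92,328)])/4+[120,100]
print(plane(T,px,.078))
# tray far corners
px=np.array([(65,392),(210,545)])/4+[120,100]
print(plane(T,px,.016))
```

```text
bar px 359.5 236.5 c [ 0.4385 -0.2164] size [0.0224 0.074 ] ang -12.3
bar px 389.4710743801653 236.47107438016528 c [ 0.4392 -0.3117] size [0.1264 0.0227] ang 5.0
bar px 339.5671794871795 190.42666666666665 c [ 0.5879 -0.1539] size [0.092  0.0229] ang 13.3
bar px 368.1290043290043 188.95757575757574 c [ 0.5945 -0.2469] size [0.1095 0.0226] ang 2.7
hinge (array([0.60749261, 0.17383213, 0.03312311]), np.float64(0.0034674976067716455))
handle (array([0.50457671, 0.27121931, 0.13776617]), np.float64(0.004026790353377915)) [[0.50624894 0.27056402 0.14      ]] [[0.50239962 0.27359196 0.14      ]]
[[0.79856886 0.48100243 0.078     ]
 [0.82793813 0.16354478 0.078     ]
 [0.62974304 0.14583722 0.078     ]
 [0.60195175 0.46136553 0.078     ]]
[[0.56282467 0.50315791 0.016     ]
 [0.43906381 0.37972106 0.016     ]]
```

```bash
cat >> h.py <<'E'
from scipy.spatial.transform import Rotation as Ro
H=np.array([0.606,0.174])
def st():
    s=manip.sense();R=Ro.from_quat(s["tool_rot"]).as_matrix();return s,np.array(s["tcp_pos"]),R
def jaw(R): return np.rad2deg(np.arctan2(R[1,2],R[0,2]))
def rows(targets,R=None,p0=None):
    """targets: (x,y,z,jaw_deg or None) -> rows in units. """
    s,p,R0=st()
    if R is not None:R0=R
    if p0 is not None:p=np.array(p0)
    j=jaw(R0)
    for t in targets:
        d=R0.T@(np.array(t[:3])-p)/0.03
        if t[3] is None: tw=0
        else:
            dj=(t[3]-j+90)%180-90
            tw=-dj/10   # tool y is down: + turn about tool y = clockwise from above
        print(np.round(d,2).tolist(),round(tw,2))
def info():
    s,p,R=st();print("t",round(s["t"],2),"tcp",np.round(p,4),"jaw",round(jaw(R),1),"down",np.round(R[:,1],3),"F",np.round(s["force"],1),"gap",round(s["finger_gap"]*85.4,1),"q",np.round(s["q"],2))
E
python3 - <<'E'
from h import *
info();s,p,R=st();print(R.round(3))
T=cal("top")
print(plane(T,[(252,192),(308,182),(327,258),(268,270),(326,261)],.17))
rows([(0.504,0.271,.23,136),(0.504,0.271,.105,136)])
E
```

```text
t 0.15 tcp [0.2045 0.59   0.2306] jaw 70.9 down [-0.001 -0.001 -1.   ] F [ 0.9 -0.4  1. ] gap 85.5 q [ 1.06  0.53  1.43  0.    1.18 -0.18]
[[ 0.945 -0.001  0.328]
 [-0.328 -0.001  0.945]
 [-0.    -1.    -0.002]]
[[ 0.55275354  0.10959742  0.17      ]
 [ 0.58309473 -0.05313149  0.17      ]
 [ 0.36256487 -0.10802589  0.17      ]
 [ 0.32871657  0.05834924  0.17      ]
 [ 0.35413344 -0.10516708  0.17      ]]
[12.92, 0.03, -6.78] -6.51
[12.92, 4.19, -6.77] -6.51
```

Request:
apply_moves(
  motion=[
    [60,2,0,-1,1.2],
    [60,4,0,-2,2.4],
    [60,6,0,-3,3.6],
    [60,8,0,-4,4.8],
    [60,10,0,-5,6],
    [60,12,0,-6,7.2],
    [60,12.92,0,-6.78,8.4],
    [60,12.92,0,-6.78,9.6],
    [60,12.92,0,-6.78,10.8],
    [60,12.92,0,-6.78,11.49],
    [60,12.92,0,-6.78,11.49],
    [60,12.92,0.5,-6.78,11.49],
  ],
)

```text
t: 1.65
tcp_pos: [0.5051, 0.2715, 0.2166]
tool_rot: [0.276, -0.651, 0.651, -0.278]
force: [-0.2, 0.3, 0.3]
finger_gap: 0.706
```

Run:
```python
from h import *
info()
for n in ["wrist","top"]: cv2.imwrite(f"pics/{n}1.png",manip.snapshot(n)[:,:,::-1])
T=cal("wrist");print(proj(T,[[.504,.271,.14],[.606,.174,.033]]))
```

```text
t 1.65 tcp [0.5051 0.2715 0.2166] jaw -43.9 down [ 0.003  0.001 -1.   ] F [-0.2  0.3  0.3] gap 60.3 q [0.3  0.47 1.58 0.   1.08 1.07]
[[313.3435259  203.44273835]
 [450.39524424 167.5707419 ]]
```

View pics/wrist1.png

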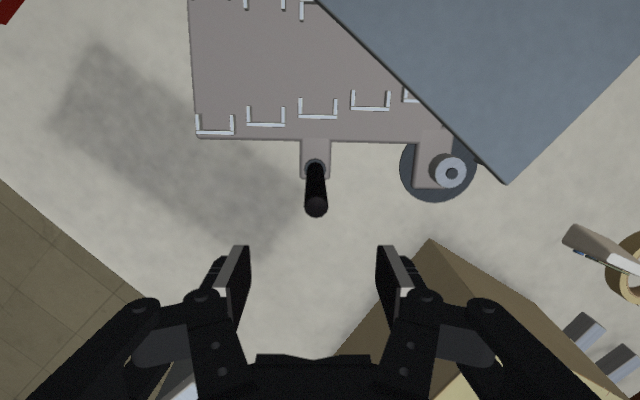

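Run:
```python
from h import *
W=cal("wrist")
p=plane(W,[(316,207)],.14)[0];h=plane(W,[(450,172.5)],.033)[0];print(p,h,np.linalg.norm((p-h)[:2]))
c=plane(W,[(197,138.5),(416,143),(301,140)],.016);print(c);v=c[1]-c[0];print(np.rad2deg(np.arctan2(v[1],v[0])))
rows([(p[0],p[1],.1,-44)],None)
```

```text
[0.50350244 0.26776779 0.14      ] [0.60256901 0.17006275 0.033     ] 0.1391418717308638
[[0.43518645 0.37602389 0.016     ]
 [0.59792518 0.21281349 0.016     ]
 [0.51270067 0.29876668 0.016     ]]
-45.08291220197505
[0.04, 3.8, 0.1] 0.01
```

Request:
apply_moves(
  motion=[
    [60,0.05,1.5,0.05,0],
    [60,0.05,3,0.05,0],
    [60,0.05,3.85,0.05,0],
    [60,0.05,3.85,0.05,0],
    [10,0.05,3.85,0.05,0],
    [10,0.05,3.85,0.05,0],
    [10,0.05,3.85,0.05,0],
    [10,0.05,3.85,0.05,0],
  ],
  squeeze=25,
)

```text
t: 2.75
tcp_pos: [0.5058, 0.2692, 0.1023]
tool_rot: [0.275, -0.651, 0.651, -0.277]
force: [1.0, -3.0, 6.2]
finger_gap: 0.203
```

Run:
```python
from h import *
info();s,p,R=st()
p=np.array([*p[:2],.1]);Hn=np.array([.604,.1725])
r=p[:2]-Hn;a=np.rad2deg(np.arctan2(r[1],r[0]));L=np.hypot(*r);print(a,L)
L=.14;c0=p[:2]-Hn-L*np.array([np.cos(np.deg2rad(a)),np.sin(np.deg2rad(a))])
tg=[]
for k in range(1,12):
    b=np.deg2rad(a+5*k);tg.append((Hn[0]+c0[0]+L*np.cos(b),Hn[1]+c0[1]+L*np.sin(b),p[2],jaw(R)+5*k))
rows(tg,p0=p)
```

```text
t 2.75 tcp [0.5058 0.2692 0.1023] jaw -44.0 down [ 0.004  0.    -1.   ] F [ 1.  -3.   6.2] gap 17.3 q [ 0.29  0.64  1.68 -0.    0.83  1.06]
135.4445757114799 0.13777780035577783
[0.41, -0.0, 0.01] -0.5
[0.81, -0.0, 0.06] -1.0
[1.21, -0.0, 0.15] -1.5
[1.6, -0.0, 0.27] -2.0
[1.98, -0.0, 0.42] -2.5
[2.34, -0.01, 0.6] -3.0
[2.68, -0.01, 0.82] -3.5
[3.01, -0.01, 1.06] -4.0
[3.31, -0.01, 1.34] -4.5
[3.59, -0.01, 1.63] -5.0
[3.84, -0.01, 1.95] -5.5
```

Request:
apply_moves(
  motion=[
    [10,0.41,0,0.01,-0.5],
    [10,0.81,0,0.06,-1],
    [10,1.21,0,0.15,-1.5],
    [10,1.6,0,0.27,-2],
    [10,1.98,0,0.42,-2.5],
    [10,1.98,0,0.42,-2.5],
  ],
)

```text
t: 3.5
tcp_pos: [0.4741, 0.2171, 0.1023]
tool_rot: [0.409, -0.575, 0.577, -0.412]
force: [1.7, -4.2, 6.6]
finger_gap: 0.202
```

Run:
```python
from h import *
info();s,p,R=st();r=R[:,2];print("radial F",np.dot(s["force"],r), "tang", np.dot(s["force"],R[:,0]))
# continue relative
a0=0;L=.14;j=np.deg2rad(jaw(R));u=-R[:2,2]  # from hinge outward
a=np.arctan2(u[1],u[0]);Hh=p[:2]-L*u;print("implied hinge",Hh)
tg=[(*(Hh+L*np.array([np.cos(a+np.deg2rad(5*k)),np.sin(a+np.deg2rad(5*k))])),p[2],jaw(R)+5*k) for k in range(1,8)]
rows(tg)
```

```text
t 3.5 tcp [0.4741 0.2171 0.1023] jaw -19.0 down [ 0.005  0.    -1.   ] F [ 1.7 -4.2  6.6] gap 17.3 q [ 0.22  0.59  1.81 -0.    0.74  0.55]
radial F 2.987520386610687 tang 3.4460978978282073
implied hinge [0.6064163  0.17148286]
[0.41, -0.0, 0.02] -0.5
[0.81, -0.0, 0.07] -1.0
[1.21, -0.0, 0.16] -1.5
[1.6, -0.0, 0.28] -2.0
[1.97, -0.0, 0.44] -2.5
[2.33, -0.0, 0.63] -3.0
[2.68, -0.0, 0.84] -3.5
```

Request:
apply_moves(
  motion=[
    [10,0.41,0,0.02,-0.5],
    [10,0.81,0,0.07,-1],
    [10,1.21,0,0.16,-1.5],
    [10,1.6,0,0.28,-2],
    [10,1.97,0,0.44,-2.5],
    [10,1.97,0,0.44,-2.5],
  ],
)

```text
t: 4.25
tcp_pos: [0.4673, 0.157, 0.1023]
tool_rot: [-0.524, 0.472, -0.475, 0.526]
force: [2.2, -1.9, 8.1]
finger_gap: 0.2
```

Run:
```python
from h import *
info();s,p,R=st();r=R[:,2];print("radial F",np.dot(s["force"],r), "tang", np.dot(s["force"],R[:,0]))
cv2.imwrite("pics/top2.png",manip.snapshot("top")[:,:,::-1]);crop(cv2.imread("pics/top2.png"),110,90,290,290,3,"pics/z4.png")
```

```text
t 4.25 tcp [0.4673 0.157  0.1023] jaw 5.9 down [ 0.004  0.    -1.   ] F [ 2.2 -1.9  8.1] gap 17.1 q [ 0.1   0.56  1.88 -0.    0.7  -0.01]
radial F 2.006872449299945 tang 2.0924220772972593
```

View pics/z4.png

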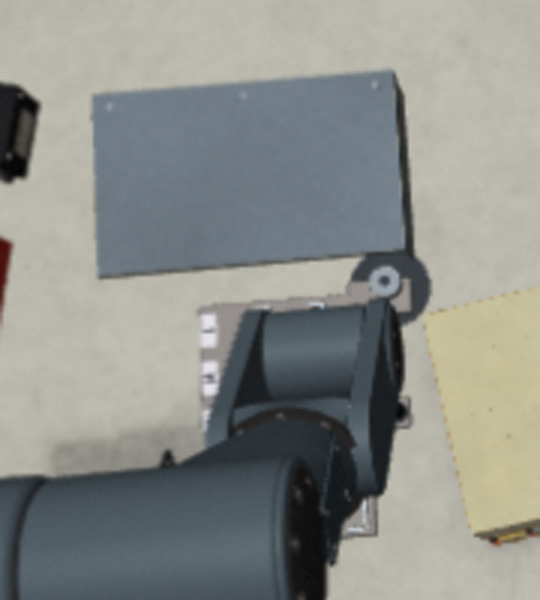

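Request:
apply_moves(
  motion=[
    [10,0.1,0,0,-0.1],
    [10,0.2,0,0.01,-0.2],
    [10,0.2,0,0.01,-0.2],
  ],
)

```text
t: 4.68
tcp_pos: [0.4675, 0.1552, 0.1023]
tool_rot: [-0.53, 0.466, -0.465, 0.535]
force: [-0.6, 14.5, 7.1]
finger_gap: 0.199
```

Run:
```python
from h import *
info();s,p,R=st();r=R[:,2];print("radial F",np.dot(s["force"],r), "tang", np.dot(s["force"],R[:,0]))
```

```text
t 4.67 tcp [0.4675 0.1552 0.1023] jaw 7.7 down [ 0.004  0.006 -1.   ] F [-0.6 14.5  7.1] gap 17.0 q [ 0.09  0.56  1.88  0.01  0.7  -0.05]
radial F 1.4248743025881745 tang -14.451527174134938
```

Request:
apply_moves(
  motion=[
    [60,0.1,0,0,0],
    [60,0,0,0,0],
    [60,0,0,0,0],
    [60,0,-2,0,0],
    [60,0,-4,0,0],
    [60,0,-6,0,0],
    [60,0,-7,0,0],
    [60,0,-7,0,0],
  ],
)

```text
t: 5.68
tcp_pos: [0.4675, 0.1516, 0.3132]
tool_rot: [-0.532, 0.463, -0.466, 0.535]
force: [-0.4, 0.2, -1.1]
finger_gap: 0.702
```

Run:
```python
from h import *
info()
cv2.imwrite("pics/wrist3.png",manip.snapshot("wrist")[:,:,::-1])
rows([(.5,-.12,.31,-77)])
```

```text
t 5.67 tcp [0.4675 0.1516 0.3132] jaw 8.0 down [ 0.006  0.    -1.   ] F [-0.4  0.2 -1.1] gap 60.0 q [ 0.09  0.25  1.65 -0.    1.24 -0.05]
[9.12, 0.04, -0.14] 8.5
```

View pics/wrist3.png

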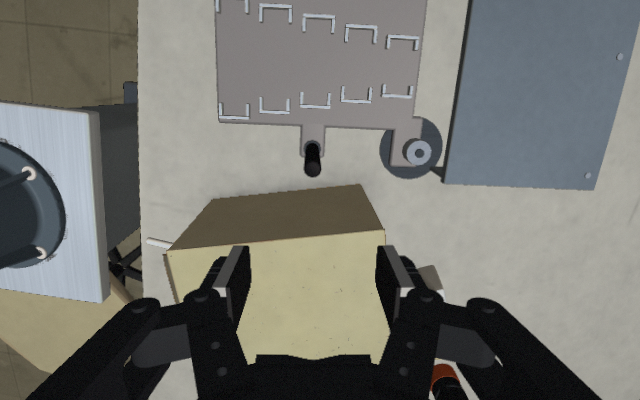

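Request:
apply_moves(
  motion=[
    [60,1.5,0,0,1],
    [60,3,0,0,2],
    [60,4.5,0,0,3],
    [60,6,0,0,4],
    [60,7.5,0,0,5],
    [60,9,0,-0.1,6],
    [60,9.1,0,-0.1,7],
    [60,9.1,0,-0.1,8],
    [60,9.1,0,-0.1,8.5],
    [60,9.1,0,-0.1,8.5],
  ],
)

```text
t: 6.98
tcp_pos: [0.5, -0.1188, 0.3085]
tool_rot: [-0.082, 0.703, -0.702, 0.079]
force: [-0.4, -0.2, 0.3]
finger_gap: 0.703
```

Run:
```python
from h import *
info()
cv2.imwrite("pics/wrist4.png",manip.snapshot("wrist")[:,:,::-1])
cv2.imwrite("pics/top4.png",manip.snapshot("top")[:,:,::-1])
crop(cv2.imread("pics/top4.png"),110,110,290,290,3.3,"pics/z5.png")
```

```text
t 6.97 tcp [ 0.5    -0.1188  0.3085] jaw -77.0 down [-0.004  0.002 -1.   ] F [-0.4 -0.2  0.3] gap 60.0 q [-0.45  0.29  1.6  -0.    1.25  0.89]
```

View pics/wrist4.png

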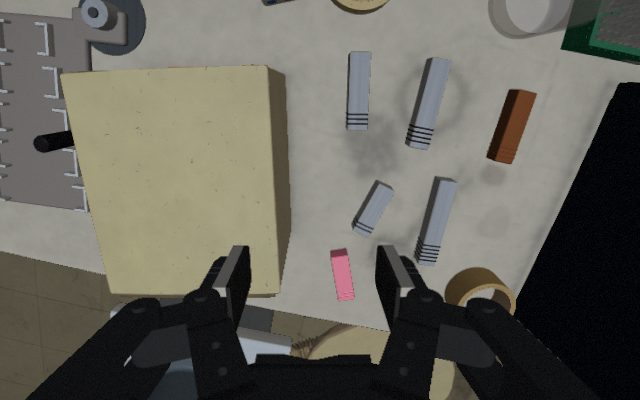

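View pics/z5.png

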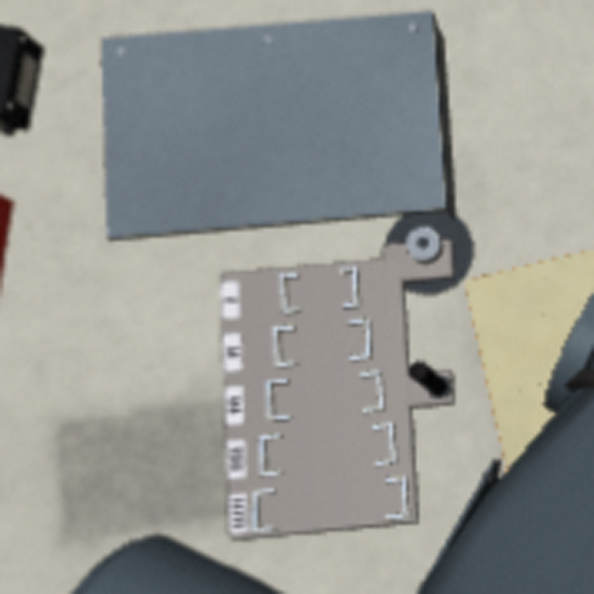

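Run:
```python
from h import *
T=cal("top")
im=cv2.imread("pics/top4.png")
sub=im[185:280,170:245]
cv2.imwrite("pics/z6.png",cv2.resize(sub,None,fx=8,fy=6.3,interpolation=cv2.INTER_CUBIC))
up=cv2.resize(sub,None,fx=4,fy=4,interpolation=cv2.INTER_CUBIC)
g=up.min(2)
m=(g>165).astype(np.uint8)
n,l,s,c=cv2.connectedComponentsWithStats(m)
for i in range(1,n):
    if s[i,4]<40: continue
    x,y,w,h=s[i,:4]
    px=lambda X,Y:((X+.5)/4-.5+170,(Y+.5)/4-.5+185)
    P=plane(T,[px(x,y),px(x+w,y+h),px(x+w/2,y+h/2)],.028)
    print(s[i],P[:,:2].round(4).tolist())
```

```text
[    0     0   220   167 10286] [[0.6049, 0.3951], [0.4695, 0.2131], [0.5367, 0.3036]]
[171  22  22  49 329] [[0.5872, 0.2571], [0.5471, 0.2378], [0.5671, 0.2474]]
[ 98  30  22  49 311] [[0.5804, 0.3153], [0.5404, 0.2958], [0.5604, 0.3055]]
[ 253   57   47   89 3460] [[0.5587, 0.1901], [0.4865, 0.1502], [0.5224, 0.17]]
[183  86  18   6  82] [[0.5348, 0.2452], [0.53, 0.2307], [0.5324, 0.2379]]
[183  87  25  49 288] [[0.534, 0.2452], [0.4944, 0.2237], [0.5141, 0.2344]]
[ 89  94  26  50 412] [[0.5281, 0.3199], [0.4878, 0.2972], [0.5079, 0.3085]]
[ 44 123  10   6  46] [[0.5046, 0.3543], [0.4998, 0.3461], [0.5022, 0.3502]]
[195 148  24   8 116] [[0.4847, 0.2336], [0.4783, 0.2143], [0.4815, 0.2239]]
[199 156  25  44 287] [[0.4783, 0.2301], [0.4432, 0.2089], [0.4607, 0.2195]]
[ 82 159  28  49 354] [[0.4757, 0.3227], [0.4367, 0.2986], [0.4562, 0.3106]]
[ 29 167  28  50 929] [[0.4693, 0.3641], [0.4296, 0.3398], [0.4494, 0.3519]]
[    0   194   300   186 13825] [[0.4478, 0.3856], [0.3028, 0.1444], [0.3746, 0.2641]]
[210 211  30  53 461] [[0.4344, 0.2197], [0.3927, 0.1944], [0.4135, 0.207]]
[ 73 225  24  52 393] [[0.4233, 0.3269], [0.3824, 0.3059], [0.4028, 0.3164]]
[ 33 231  27  51 814] [[0.4185, 0.358], [0.3785, 0.3346], [0.3985, 0.3463]]
[227 276  27  53 357] [[0.3833, 0.2042], [0.342, 0.1816], [0.3626, 0.1929]]
[227 278  17   6  80] [[0.3817, 0.2042], [0.377, 0.1907], [0.3793, 0.1974]]
[ 65 291  27  25 227] [[0.3715, 0.3303], [0.3521, 0.3082], [0.3618, 0.3192]]
[  37  297   51   51 1059] [[0.3669, 0.3518], [0.3274, 0.31], [0.3471, 0.3308]]
```

View pics/z6.png

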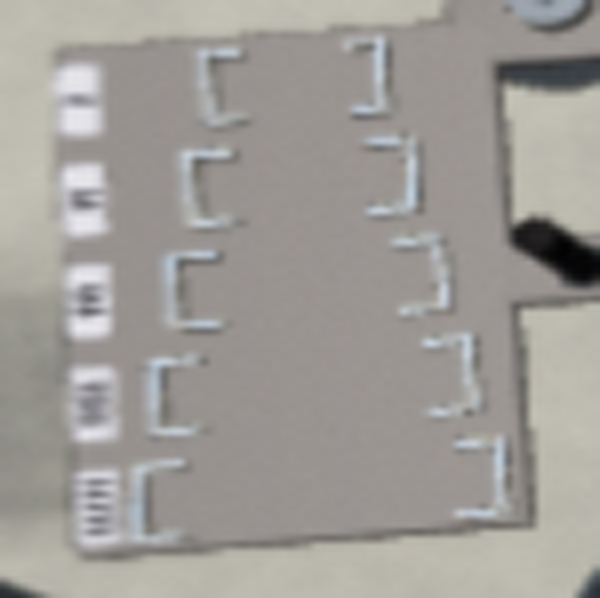

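```bash
cat >> h.py <<'E'
def bars(n,im,x0=0,y0=0,x1=640,y1=400,z=.026,c=None):
    c=c or cal(n);b=cv2.resize(im,None,fx=4,fy=4,interpolation=cv2.INTER_CUBIC).astype(int)
    m=((b[:,:,0]-b[:,:,2]>8)&(b.max(2)>120)).astype(np.uint8)
    k=np.zeros_like(m);k[4*y0:4*y1,4*x0:4*x1]=1;m*=k
    m=cv2.morphologyEx(m,cv2.MORPH_CLOSE,np.ones((17,17),np.uint8))
    cs,_=cv2.findContours(m,cv2.RETR_EXTERNAL,cv2.CHAIN_APPROX_NONE)
    for q in cs:
        if cv2.contourArea(q)<1500: continue
        px=(q.reshape(-1,2)+.5)/4-.5
        P=plane(c,px,z)[:,:2].astype(np.float32)
        r=cv2.minAreaRect(P);(w,h)=r[1];a=r[2]+(90 if h>w else 0)
        print("px",px.mean(0).round(0),"c",np.round(r[0],4),"size",np.round(sorted(r[1]),4),"ang",round((a+90)%180-90,1))
E
python3 - <<'E'
from h import *
print("wrist");bars("wrist",cv2.imread("pics/wrist4.png"),330,40,470,275)
print("top");bars("top",cv2.imread("pics/top0.png"),325,165,402,262)
E
```

```text
wrist
px [373. 211.] c [ 0.4382 -0.2209] size [0.0235 0.0763] ang -12.9
px [438. 223.] c [ 0.4383 -0.3163] size [0.0235 0.1303] ang 5.1
px [430. 103.] c [ 0.5937 -0.2512] size [0.0235 0.1122] ang 2.7
px [359.  90.] c [ 0.5874 -0.1581] size [0.0235 0.0938] ang 12.7
top
px [359. 237.] c [ 0.4384 -0.2165] size [0.024  0.0753] ang -12.7
px [390. 237.] c [ 0.4389 -0.3121] size [0.0239 0.1288] ang 5.1
px [340. 191.] c [ 0.5877 -0.1539] size [0.0239 0.0933] ang 12.4
px [368. 190.] c [ 0.5939 -0.2469] size [0.0236 0.1107] ang 2.7
```

Run:
```python
from h import *
info();rows([(.5876,-.156,.13,-77.5),(.5876,-.156,.004,-77.5)])
```

```text
t 7.08 tcp [ 0.5004 -0.1189  0.3093] jaw -77.0 down [-0.003  0.001 -1.   ] F [-1.2 -0.3 -0.4] gap 60.3 q [-0.45  0.29  1.6  -0.    1.25  0.89]
[-2.57, 5.97, 1.87] 0.05
[-2.58, 10.17, 1.88] 0.05
```

Request:
apply_moves(
  motion=[
    [60,-1.3,1,1,0.05],
    [60,-2.58,2,1.88,0.05],
    [60,-2.58,4,1.88,0.05],
    [60,-2.58,6,1.88,0.05],
    [60,-2.58,8,1.88,0.05],
    [60,-2.58,8,1.88,0.05],
  ],
)

```text
t: 7.82
tcp_pos: [0.5845, -0.1545, 0.0647]
tool_rot: [-0.082, 0.706, -0.7, 0.073]
force: [-0.0, -0.7, 0.6]
finger_gap: 0.7
```

Run:
```python
from h import *
info();cv2.imwrite("pics/wrist5.png",manip.snapshot("wrist")[:,:,::-1])
bars("wrist",cv2.imread("pics/wrist5.png"),200,60,420,330)
```

```text
t 7.83 tcp [ 0.5845 -0.1545  0.0647] jaw -77.5 down [-0.013  0.006 -1.   ] F [-0.  -0.7  0.6] gap 59.8 q [-0.44  0.73  1.6  -0.    0.83  0.91]
px [318. 216.] c [ 0.589  -0.1595] size [0.0239 0.0954] ang 12.7
```

View pics/wrist5.png

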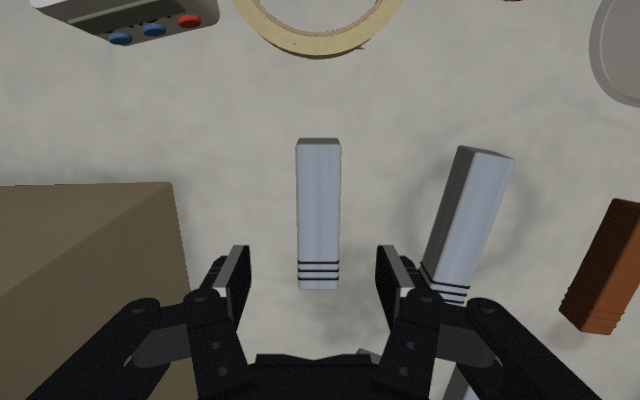

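Run:
```python
from h import *
info();rows([(.588,-.157,.004,-77.5)])
```

```text
t 7.88 tcp [ 0.5876 -0.1559  0.0686] jaw -77.5 down [-0.006  0.003 -1.   ] F [-0.1 -0.1 -0.3] gap 59.8 q [-0.44  0.72  1.59 -0.    0.83  0.91]
[-0.02, 2.15, 0.05] 0.0
```

Request:
apply_moves(
  motion=[
    [60,0,1,0.03,0],
    [60,0,1.8,0.03,0],
    [60,0,2.15,0.03,0],
    [60,0,2.15,0.03,0],
    [20,0,2.15,0.03,0],
    [20,0,2.15,0.03,0],
    [20,0,2.15,0.03,0],
    [20,0,2.15,0.03,0],
  ],
  squeeze=50,
)

```text
t: 8.88
tcp_pos: [0.5904, -0.1579, 0.0079]
tool_rot: [0.076, -0.703, 0.703, -0.078]
force: [-0.5, -0.3, 6.0]
finger_gap: 0.292
```

Run:
```python
from h import *
info()
```

```text
t 8.88 tcp [ 0.5904 -0.1579  0.0079] jaw -77.5 down [ 0.002 -0.001 -1.   ] F [-0.5 -0.3  6. ] gap 25.0 q [-0.44  0.82  1.61  0.    0.71  0.91]
```

Request:
apply_moves(
  motion=[
    [20,0,-1,0,0],
    [20,0,-3,0,0],
    [20,0,-5,0,0],
    [20,0,-7,0,0],
    [20,0,-9,0,0],
    [20,0,-9,0,0],
    [20,0,-9,0,0],
  ],
)

```text
t: 9.75
tcp_pos: [0.5883, -0.1571, 0.2754]
tool_rot: [-0.078, 0.703, -0.703, 0.076]
force: [-0.8, 0.7, -2.6]
finger_gap: 0.289
```

Run:
```python
from h import *
info();cv2.imwrite("pics/wrist6.png",manip.snapshot("wrist")[:,:,::-1])
rows([(.460,.264,.25,5)])
```

```text
t 9.75 tcp [ 0.5883 -0.1571  0.2754] jaw -77.5 down [-0.002  0.001 -1.   ] F [-0.8  0.7 -2.6] gap 24.6 q [-0.44  0.46  1.42 -0.    1.26  0.91]
[1.13, 0.85, -14.62] -8.25
```

View pics/wrist6.png

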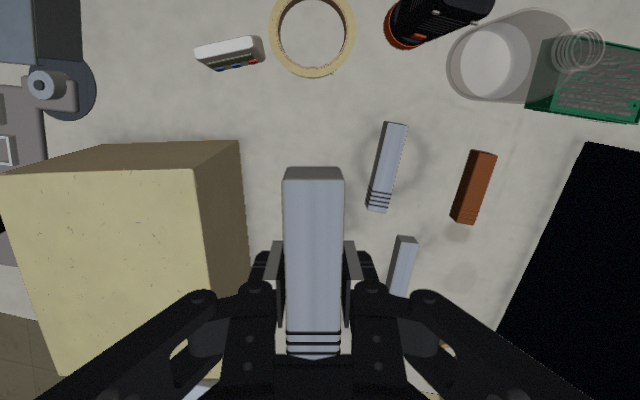

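Run:
```python
from h import *
W=cal("wrist");s,p,R=st()
for dz in (.014,.018,.022):
    e=plane(W,[(313,181)],p[2]+dz)[0];print(dz,R.T@(e-p))
    a=plane(W,[(285,181),(343,181)],p[2]+dz);print("w",np.linalg.norm(a[0]-a[1]))
```

```text
0.014 [-0.04263448 -0.01415925  0.00086835]
w 0.023707679494494267
0.018 [-0.04374278 -0.01816336  0.00086396]
w 0.022965456939224912
0.022 [-0.04485108 -0.02216746  0.00085957]
w 0.022223234383955633
```

Request:
apply_moves(
  motion=[
    [20,0.1,0,-1.8,-1],
    [20,0.3,0,-3.6,-2],
    [20,0.4,0,-5.4,-3],
    [20,0.6,0,-7.2,-4],
    [20,0.7,0,-9,-5],
    [20,0.9,0,-10.8,-6],
    [20,1,0,-12.6,-7],
    [20,1.1,0,-14.4,-8],
    [20,1.1,0,-14.7,-8.25],
    [20,1.1,1,-14.7,-8.25],
    [20,1.1,2,-14.7,-8.25],
    [20,1.1,2,-14.7,-8.25],
  ],
)

```text
t: 11.3
tcp_pos: [0.4594, 0.2641, 0.2128]
tool_rot: [0.524, -0.48, 0.477, -0.518]
force: [-1.1, -0.2, -1.8]
finger_gap: 0.289
```

Run:
```python
from h import *
info();cv2.imwrite("pics/wrist7.png",manip.snapshot("wrist")[:,:,::-1])
```

```text
t 11.3 tcp [0.4594 0.2641 0.2128] jaw 4.9 down [-0.009 -0.003 -1.   ] F [-1.1 -0.2 -1.8] gap 24.7 q [ 0.31  0.43  1.68 -0.    1.04  0.23]
```

View pics/wrist7.png

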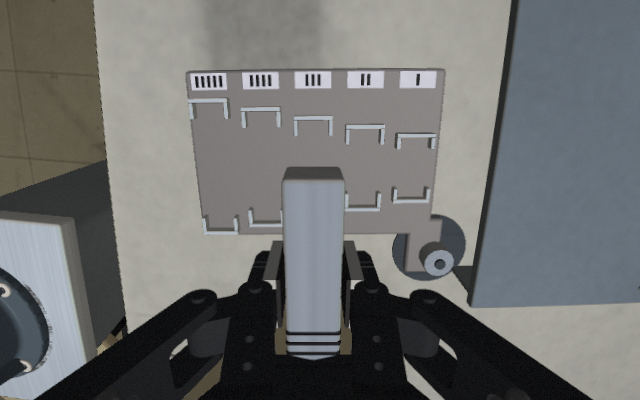

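Run:
```python
from h import *
W=cal("wrist");s,p,R=st()
tp=plane(W,[(416,135),(365,126.5),(313.3,118),(261,109),(208,101)],.028)
bt=plane(W,[(410.5,200.5),(362.5,208),(0,0),(266,223.5),(221,233)],.028)
for i in (0,1,3,4):
    c=(tp[i]+bt[i])/2;d=tp[i]-bt[i];print(i+1,c.round(4)[:2],"len",np.linalg.norm(d).round(4),np.rad2deg(np.arctan2(d[1],d[0])).round(1))
print(tp.round(4))
```

```text
1 [0.5641 0.2731] len 0.0699 95.5
2 [0.5127 0.2684] len 0.0867 95.9
4 [0.409  0.2589] len 0.1221 94.8
5 [0.3579 0.2526] len 0.1417 95.3
[[0.5608 0.3079 0.028 ]
 [0.5082 0.3116 0.028 ]
 [0.4561 0.3153 0.028 ]
 [0.404  0.3197 0.028 ]
 [0.3514 0.3232 0.028 ]]
```

Run:
```python
from h import *
info();rows([(.460,.266,.055,5.3)])
```

```text
t 11.35 tcp [0.461  0.2647 0.2145] jaw 4.9 down [-0.005 -0.002 -1.   ] F [ 0.4 -0.4 -1.3] gap 24.7 q [ 0.31  0.43  1.68 -0.    1.04  0.23]
[-0.05, 5.32, -0.0] -0.04
```

Request:
apply_moves(
  motion=[
    [20,-0.05,1.5,-0.02,0],
    [20,-0.05,3,-0.02,0],
    [20,-0.05,4.5,-0.02,0],
    [20,-0.05,5.3,-0.02,0],
    [20,-0.05,5.3,-0.02,0],
    [20,-0.05,5.3,-0.02,0],
  ],
)

```text
t: 12.1
tcp_pos: [0.4628, 0.2675, 0.0586]
tool_rot: [-0.52, 0.477, -0.478, 0.522]
force: [0.9, 1.2, -1.5]
finger_gap: 0.289
```

Run:
```python
from h import *
info();cv2.imwrite("pics/wrist8.png",manip.snapshot("wrist")[:,:,::-1]);crop(cv2.imread("pics/wrist8.png"),200,50,460,250,3,"pics/z8.png")
```

```text
t 12.1 tcp [0.4628 0.2675 0.0586] jaw 4.9 down [ 0.003  0.001 -1.   ] F [ 0.9  1.2 -1.5] gap 24.7 q [ 0.31  0.68  1.79 -0.    0.67  0.23]
```

View pics/z8.png

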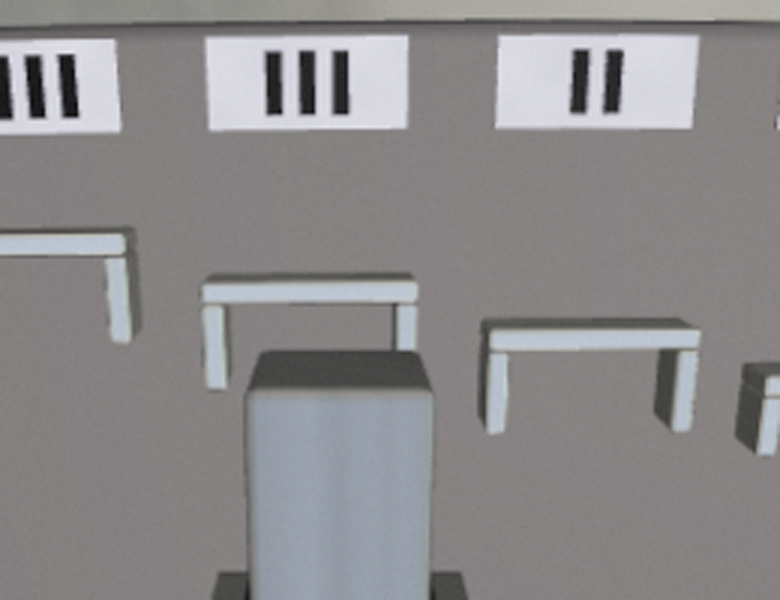

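Run:
```python
from h import *
info()
W=cal("wrist");s,p,R=st()
f=lambda X,Y:(X/3+200-.3,Y/3+50-.3)
b=plane(W,[f(341,352)],p[2]-.008)[0];t=plane(W,[f(341,388)],p[2]+.018)[0]
k=plane(W,[f(310,303),f(226,303),f(395,303)],.028)
for n,e in(("bot",b),("top",t),("brk",k[0]),("l",k[1]),("r",k[2])): print(n,e.round(4),(R.T@(e-p)).round(4))
w=plane(W,[f(247,390),f(433,390)],p[2]+.018);print(np.linalg.norm(w[0]-w[1]))
```

```text
t 12.15 tcp [0.4629 0.2676 0.0589] jaw 5.0 down [ 0.003  0.001 -1.   ] F [-0.4 -0.5 -1.9] gap 25.0 q [ 0.32  0.68  1.79 -0.    0.67  0.23]
bot [0.4594 0.3101 0.0509] [-0.0427  0.008   0.0002]
top [0.4592 0.3113 0.0769] [-0.0438 -0.018   0.0002]
brk [0.4537 0.3134 0.028 ] [-0.0463  0.0309 -0.0053]
l [0.4387 0.3121 0.028 ] [-0.0464  0.0309 -0.0204]
r [0.4688 0.3147 0.028 ] [-0.0463  0.031   0.0099]
0.024560656057834036
```

Request:
apply_moves(
  motion=[
    [20,0,0,-0.18,0],
    [20,0,0.3,-0.18,0],
    [20,0,0.5,-0.18,0],
    [20,0,0.5,-0.18,0],
    [20,0,0.5,-0.18,0],
  ],
)

```text
t: 12.78
tcp_pos: [0.4559, 0.2668, 0.0421]
tool_rot: [0.521, -0.478, 0.478, -0.521]
force: [-0.1, -0.4, -1.1]
finger_gap: 0.289
```

Run:
```python
from h import *
info();cv2.imwrite("pics/wrist9.png",manip.snapshot("wrist")[:,:,::-1]);crop(cv2.imread("pics/wrist9.png"),200,50,460,250,3,"pics/z9.png")
```

```text
t 12.78 tcp [0.4559 0.2668 0.0421] jaw 5.0 down [-0. -0. -1.] F [-0.1 -0.4 -1.1] gap 24.7 q [0.32 0.7  1.81 0.   0.63 0.23]
```

View pics/z9.png

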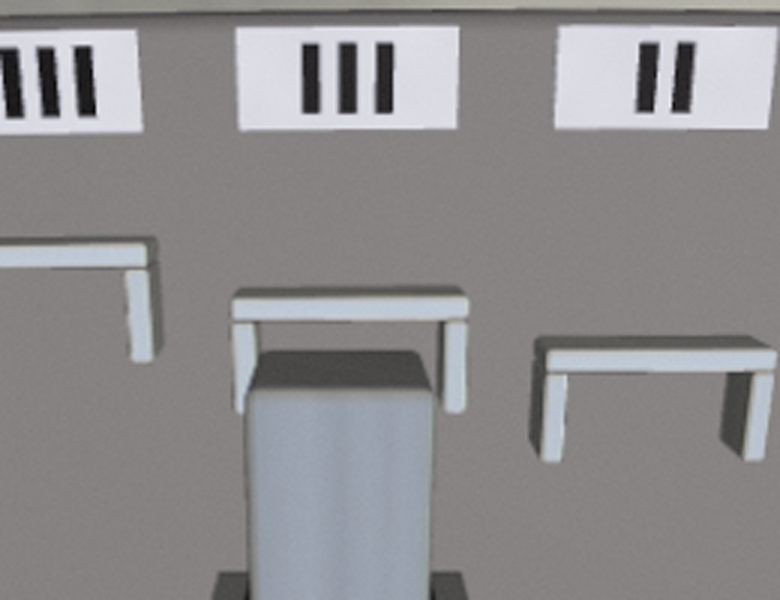

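```bash
cat >> h.py <<'E'
def rel(s,bar,brk,x0=200,y0=50,dz=.018,zb=.028):
    """bar: (X center, Y bottom edge of end face), brk: (Xl,Xr,Y inner edge) in the x-s crop"""
    W=cal("wrist");_,p,R=st();f=lambda X,Y:(X/s+x0-.3,Y/s+y0-.3)
    b=R.T@(plane(W,[f(*bar)],p[2]+dz-.026)[0]-p)
    l,r=[R.T@(q-p) for q in plane(W,[f(brk[0],brk[2]),f(brk[1],brk[2])],zb)]
    print("bar end",b.round(4),"bracket mid",((l+r)/2).round(4),"w",np.linalg.norm(l-r).round(4)," -> shift z units",round(((l+r)/2-b)[2]/.03,3),"endgap mm",round((b-(l+r)/2)[0]*1000,1),"jaw/bracket yaw",round(np.rad2deg(np.arctan2((r-l)[0],(r-l)[2])),1))
E
python3 - <<'E'
from h import *
info();rel(3,(340,352),(257,443,322))
E
```

```text
t 12.82 tcp [0.456  0.2669 0.0422] jaw 5.0 down [ 0. -0. -1.] F [ 0.3  0.5 -2.1] gap 25.1 q [ 0.32  0.7   1.81 -0.    0.63  0.23]
bar end [-0.0427  0.008   0.0001] bracket mid [-0.0462  0.0142  0.0017] w 0.0303  -> shift z units 0.054 endgap mm 3.6 jaw/bracket yaw -0.0
```

Request:
apply_moves(
  motion=[
    [20,-0.01,0.1,0.05,0],
    [20,-0.01,0.3,0.05,0],
    [20,-0.01,0.5,0.05,0],
    [20,-0.01,0.58,0.05,0],
    [20,-0.01,0.58,0.05,0],
  ],
)

```text
t: 13.45
tcp_pos: [0.4571, 0.2672, 0.0246]
tool_rot: [0.521, -0.478, 0.478, -0.521]
force: [0.7, -0.5, -1.8]
finger_gap: 0.29
```

Run:
```python
from h import *
info();cv2.imwrite("pics/wrist10.png",manip.snapshot("wrist")[:,:,::-1]);crop(cv2.imread("pics/wrist10.png"),200,50,460,250,3,"pics/z10.png")
```

```text
t 13.45 tcp [0.4571 0.2672 0.0246] jaw 5.0 down [-0.001 -0.    -1.   ] F [ 0.7 -0.5 -1.8] gap 24.8 q [0.32 0.74 1.82 0.   0.59 0.23]
```

View pics/z10.png

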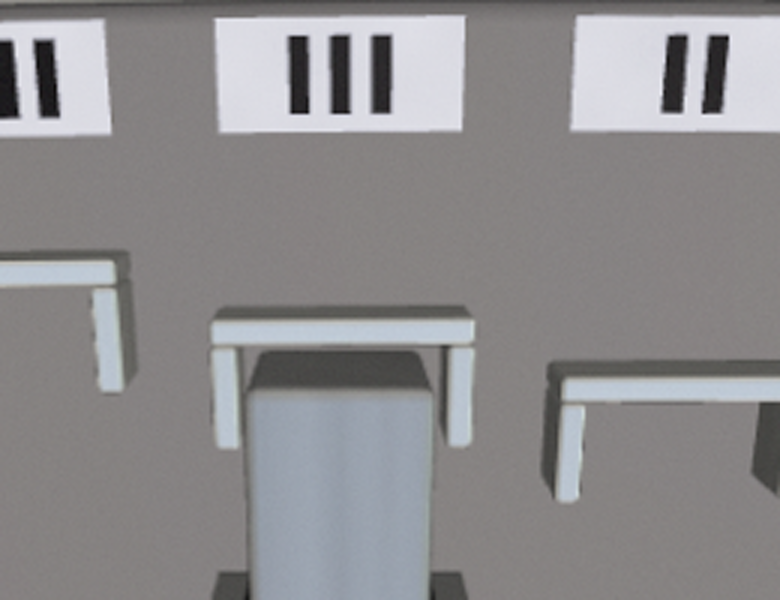

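Request:
apply_moves(
  motion=[
    [20,0,0.06,0,0],
    [20,0,0.1,0,0],
    [36,0,0.1,0,0],
    [36,0,0.1,0,0],
    [36,0,0.1,0,0],
    [36,0,-1,0,0],
    [36,0,-3,0,0],
    [36,0,-3,0,0],
  ],
)

```text
t: 14.5
tcp_pos: [0.4603, 0.2684, 0.1187]
tool_rot: [-0.518, 0.476, -0.479, 0.524]
force: [1.3, 0.3, -0.2]
finger_gap: 0.42
```

Run:
```python
from h import *
info();cv2.imwrite("pics/wrist11.png",manip.snapshot("wrist")[:,:,::-1])
```

```text
t 14.5 tcp [0.4603 0.2684 0.1187] jaw 5.0 down [ 0.009  0.003 -1.   ] F [ 1.3  0.3 -0.2] gap 35.9 q [ 0.32  0.57  1.77 -0.    0.79  0.23]
```

View pics/wrist11.png

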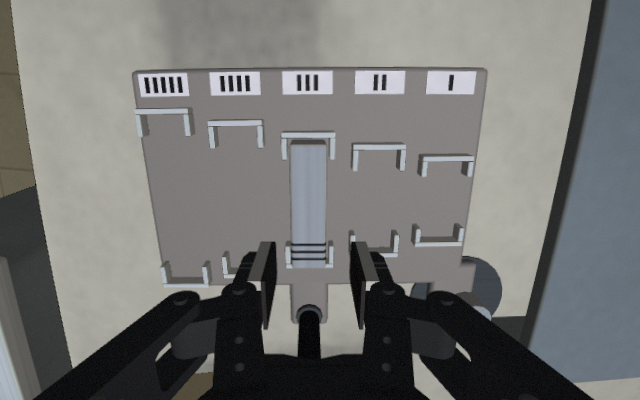

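Run:
```python
from h import *
info();rows([(.594,-.2485,.26,-87.3),(.594,-.2485,.07,-87.3)])
```

```text
t 14.55 tcp [0.4587 0.2677 0.1167] jaw 5.0 down [ 0.005  0.002 -1.   ] F [-0.6 -0.8  0.2] gap 36.4 q [ 0.32  0.57  1.77 -0.    0.79  0.23]
[17.53, -4.78, 3.02] -8.77
[17.54, 1.55, 2.99] -8.77
```

Request:
apply_moves(
  motion=[
    [60,0.3,-1.8,0,0.5],
    [60,1,-3.6,0.2,1],
    [60,2.8,-4.5,0.4,2],
    [60,4.8,-4.8,0.8,3],
    [60,6.8,-4.8,1.1,4],
    [60,8.8,-4.8,1.5,5],
    [60,10.8,-4.8,1.8,6],
    [60,12.8,-4.8,2.2,7],
    [60,14.8,-4.8,2.6,8],
    [60,16.6,-4.8,3,9],
    [60,17.53,-4.3,3.02,9.23],
    [60,17.53,-2.5,3.02,9.23],
  ],
)

```text
t: 16.05
tcp_pos: [0.5947, -0.252, 0.1899]
tool_rot: [0.014, -0.706, 0.708, -0.018]
force: [-0.3, 0.4, -1.6]
finger_gap: 0.703
```

Run:
```python
from h import *
info();cv2.imwrite("pics/wrist12.png",manip.snapshot("wrist")[:,:,::-1])
bars("wrist",cv2.imread("pics/wrist12.png"),240,40,470,275)
rows([(.594,-.2485,.07,-87.3)])
```

```text
t 16.05 tcp [ 0.5947 -0.252   0.1899] jaw -87.4 down [ 0.005 -0.003 -1.   ] F [-0.3  0.4 -1.6] gap 60.1 q [-0.57  0.6   1.42 -0.    1.11  0.95]
px [362. 268.] c [ 0.4909 -0.3019] size [0.0159 0.0224] ang -84.6
px [310. 174.] c [ 0.5864 -0.2438] size [0.0224 0.1085] ang 2.6
[-0.23, 3.65, 0.1] -0.01
```

View pics/wrist12.png

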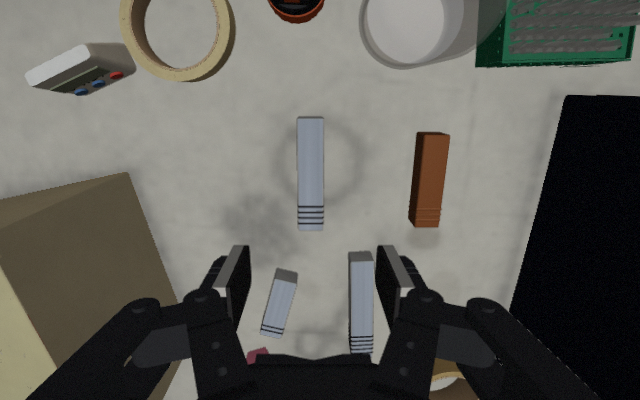

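Run:
```python
from h import *
for i in range(3):
    info();im=manip.snapshot("wrist")[:,:,::-1].copy()
    bars("wrist",im,280,40,340,245)
```

```text
t 16.1 tcp [ 0.5883 -0.2468  0.1797] jaw -87.4 down [-0.013  0.009 -1.   ] F [-1.3  1.6 -5.2] gap 60.6 q [-0.57  0.61  1.44  0.    1.11  0.95]
px [318. 167.] c [ 0.5916 -0.2492] size [0.0235 0.1124] ang 2.6
t 16.15 tcp [ 0.5876 -0.2455  0.1817] jaw -87.3 down [-0.016  0.01  -1.   ] F [-0.4 -0.1 -1.1] gap 59.8 q [-0.57  0.61  1.43  0.    1.12  0.95]
px [320. 165.] c [ 0.5952 -0.2521] size [0.0236 0.1127] ang 2.7
t 16.2 tcp [ 0.5897 -0.2462  0.185 ] jaw -87.3 down [-0.01   0.007 -1.   ] F [ 0.1 -0.1  1.8] gap 59.8 q [-0.57  0.6   1.43  0.    1.12  0.95]
px [318. 167.] c [ 0.5953 -0.2524] size [0.0235 0.1126] ang 2.7
```

Request:
apply_moves(
  motion=[
    [60,0,1.5,0,0],
    [60,0,3,0,0],
    [60,0,4,0,0],
    [60,0,4,0,0],
    [60,0,4,0,0],
    [60,0,4,0,0],
  ],
)

```text
t: 17.0
tcp_pos: [0.5947, -0.2494, 0.0724]
tool_rot: [0.015, -0.706, 0.708, -0.018]
force: [-0.0, -0.4, 0.5]
finger_gap: 0.705
```

Run:
```python
from h import *
info();im=manip.snapshot("wrist")[:,:,::-1].copy();cv2.imwrite("pics/wrist13.png",im)
bars("wrist",im,270,30,360,345);rows([(.594,-.2485,.004,-87.3)])
```

```text
t 17.0 tcp [ 0.5947 -0.2494  0.0724] jaw -87.3 down [ 0.004 -0.002 -1.   ] F [-0.  -0.4  0.5] gap 60.2 q [-0.57  0.75  1.5  -0.    0.89  0.95]
px [313. 215.] c [ 0.5931 -0.2506] size [0.0232 0.1114] ang 2.6
[0.02, 2.27, -0.04] -0.0
```

View pics/wrist13.png

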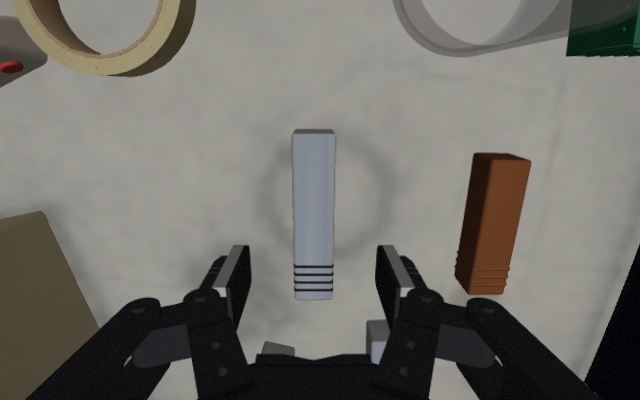

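Request:
apply_moves(
  motion=[
    [60,0.03,1,0,0],
    [60,0.05,2,0,0],
    [60,0.05,2.25,0,0],
    [60,0.05,2.25,0,0],
    [20,0.05,2.25,0,0],
    [20,0.05,2.25,0,0],
    [20,0.05,2.25,0,0],
    [20,0.05,2.25,0,0],
    [20,0.05,1.2,0,0],
    [20,0.05,-0.5,0,0],
    [20,0.05,-2.5,0,0],
    [20,0.05,-4.5,0,0],
  ],
)

```text
t: 18.55
tcp_pos: [0.5909, -0.2483, 0.2058]
tool_rot: [-0.017, 0.707, -0.706, 0.016]
force: [0.3, -1.0, -2.5]
finger_gap: 0.295
```

Run:
```python
from h import *
info();rows([(.4055,.261,.26,5.3),(.4055,.261,.06,5.3)])
```

```text
t 18.55 tcp [ 0.5909 -0.2483  0.2058] jaw -87.3 down [-0.002  0.001 -1.   ] F [ 0.3 -1.  -2.5] gap 25.2 q [-0.57  0.58  1.41  0.    1.15  0.95]
[5.38, -1.77, -17.25] 8.74
[5.37, 4.89, -17.24] 8.74
```

Request:
apply_moves(
  motion=[
    [20,0,-1.6,0,0],
    [20,0.5,-1.8,-1.6,-1],
    [20,1,-1.8,-3.4,-2],
    [20,1.6,-1.8,-5.3,-3],
    [20,2.2,-1.8,-7.2,-4],
    [20,2.8,-1.8,-9.1,-5],
    [20,3.4,-1.8,-11,-6],
    [20,4,-1.8,-12.9,-7],
    [20,4.6,-1.8,-14.8,-8],
    [20,5.2,-1.8,-16.6,-9],
    [20,5.36,-0.5,-17.25,-9.26],
    [20,5.36,1,-17.25,-9.26],
  ],
)

```text
t: 20.05
tcp_pos: [0.4064, 0.2625, 0.1747]
tool_rot: [-0.522, 0.475, -0.476, 0.524]
force: [0.2, 0.2, -2.8]
finger_gap: 0.292
```

Request:
apply_moves(
  motion=[
    [20,0,1,0,0],
    [20,0,2,0,0],
    [20,0,2.7,0,0],
    [20,0,2.7,0,0],
    [20,0,2.7,0,0],
    [20,0,2.7,0,0],
  ],
)

```text
t: 20.8
tcp_pos: [0.4076, 0.2608, 0.0949]
tool_rot: [-0.522, 0.476, -0.477, 0.523]
force: [0.3, -0.3, -2.1]
finger_gap: 0.292
```

Run:
```python
from h import *
info();cv2.imwrite("pics/wrist14.png",manip.snapshot("wrist")[:,:,::-1]);crop(cv2.imread("pics/wrist14.png"),200,50,460,250,3,"pics/z14.png")
```

```text
t 20.8 tcp [0.4076 0.2608 0.0949] jaw 5.3 down [ 0.002  0.001 -1.   ] F [ 0.3 -0.3 -2.1] gap 24.9 q [ 0.34  0.57  1.9  -0.    0.67  0.25]
```

View pics/z14.png

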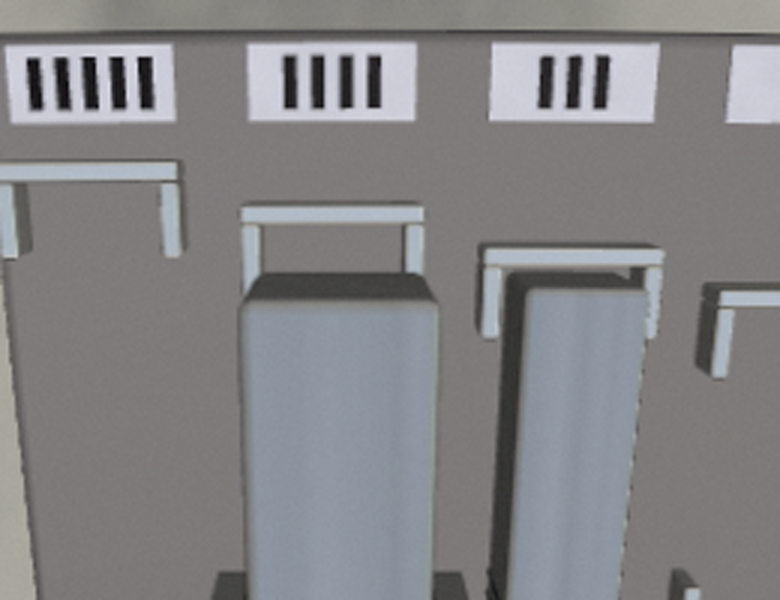

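Run:
```python
from h import *
info();rel(3,(341,273),(261,405,224))
```

```text
t 20.85 tcp [0.4075 0.2608 0.0949] jaw 5.3 down [ 0.002  0.001 -1.   ] F [ 0.1  0.5 -3. ] gap 25.0 q [0.34 0.57 1.9  0.   0.67 0.25]
bar end [-0.0551  0.008   0.0002] bracket mid [-0.0567  0.0669 -0.0014] w 0.0304  -> shift z units -0.054 endgap mm 1.6 jaw/bracket yaw 0.0
```

Request:
apply_moves(
  motion=[
    [20,0.03,0.6,-0.05,0],
    [20,0.03,1.2,-0.05,0],
    [20,0.03,1.65,-0.05,0],
    [20,0.03,1.65,-0.05,0],
    [20,0.03,1.65,-0.05,0],
  ],
)

```text
t: 21.48
tcp_pos: [0.4059, 0.2597, 0.0448]
tool_rot: [-0.522, 0.476, -0.477, 0.523]
force: [0.0, -0.4, -3.0]
finger_gap: 0.296
```

Run:
```python
from h import *
info();cv2.imwrite("pics/wrist15.png",manip.snapshot("wrist")[:,:,::-1]);crop(cv2.imread("pics/wrist15.png"),200,50,460,250,3,"pics/z15.png")
```

```text
t 21.48 tcp [0.4059 0.2597 0.0448] jaw 5.3 down [ 0.001  0.    -1.   ] F [ 0.  -0.4 -3. ] gap 25.3 q [ 0.34  0.67  1.93 -0.    0.54  0.24]
```

View pics/z15.png

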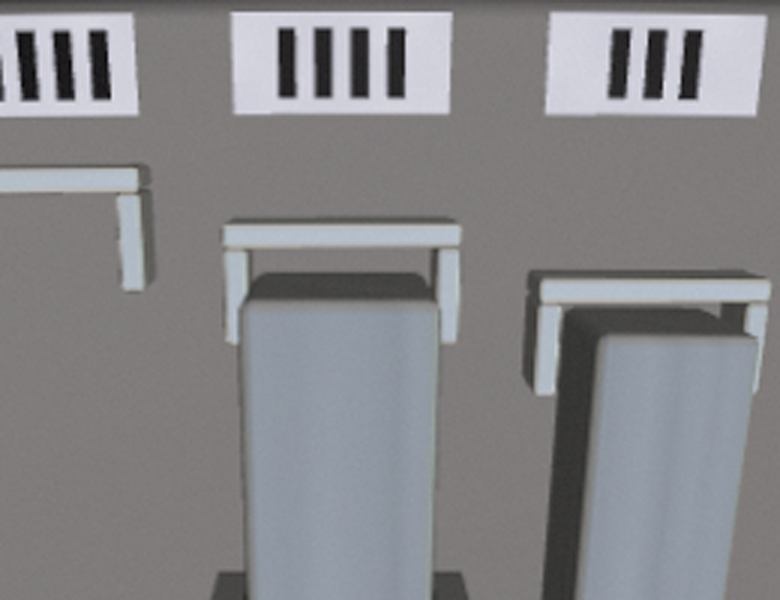

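Run:
```python
from h import *
info();rel(3,(340.5,273),(248,437,250))
```

```text
t 21.52 tcp [0.406  0.2597 0.045 ] jaw 5.3 down [ 0.001  0.    -1.   ] F [ 1.  -0.5 -2.5] gap 25.0 q [ 0.34  0.67  1.93 -0.    0.54  0.24]
bar end [-0.0551  0.008   0.0001] bracket mid [-0.0575  0.017   0.0005] w 0.0306  -> shift z units 0.011 endgap mm 2.4 jaw/bracket yaw -0.0
```

Request:
apply_moves(
  motion=[
    [20,0.02,0.2,0.01,0],
    [20,0.02,0.45,0.01,0],
    [20,0.02,0.65,0.01,0],
    [20,0.02,0.76,0.01,0],
    [20,0.02,0.76,0.01,0],
    [36,0.02,0.76,0.01,0],
    [36,0.02,0.76,0.01,0],
    [36,0.02,0.76,0.01,0],
    [36,0.02,-0.5,0.01,0],
    [36,0.02,-2.4,0.01,0],
    [36,0.02,-2.4,0.01,0],
    [36,0.02,-2.4,0.01,0],
  ],
)

```text
t: 23.02
tcp_pos: [0.4056, 0.2589, 0.1165]
tool_rot: [-0.522, 0.476, -0.477, 0.523]
force: [-1.0, -0.8, 0.6]
finger_gap: 0.417
```

Run:
```python
from h import *
info();cv2.imwrite("pics/wrist16.png",manip.snapshot("wrist")[:,:,::-1])
cv2.imwrite("pics/top16.png",manip.snapshot("top")[:,:,::-1])
bars("top",cv2.imread("pics/top16.png"),325,165,402,262)
```

```text
t 23.02 tcp [0.4056 0.2589 0.1165] jaw 5.3 down [ 0.  0. -1.] F [-1.  -0.8  0.6] gap 35.6 q [0.34 0.53 1.89 0.   0.72 0.24]
px [359. 237.] c [ 0.4385 -0.2163] size [0.0241 0.0759] ang -12.9
px [390. 237.] c [ 0.4389 -0.3121] size [0.0242 0.1288] ang 5.1
```

View pics/wrist16.png

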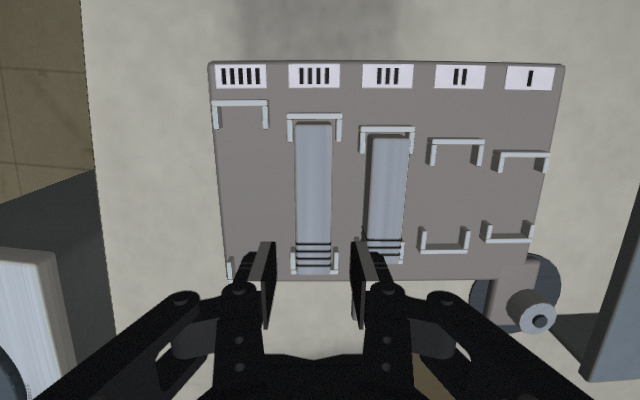

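Run:
```python
from h import *
info();rows([(.4387,-.3135,.26,-84),(.4387,-.3135,.07,-84)])
```

```text
t 23.12 tcp [0.4049 0.2586 0.1154] jaw 5.3 down [-0.002 -0.001 -1.   ] F [-0.7  0.1 -1.1] gap 35.9 q [ 0.34  0.53  1.9  -0.    0.72  0.24]
[19.1, -4.81, -0.64] 8.93
[19.09, 1.53, -0.63] 8.93
```

Request:
apply_moves(
  motion=[
    [60,0.3,-1.8,0,0.5],
    [60,1,-3.6,0,1],
    [60,2.8,-4.5,0,2],
    [60,4.8,-4.8,-0.1,3],
    [60,6.8,-4.8,-0.2,4],
    [60,8.8,-4.8,-0.3,5],
    [60,10.8,-4.8,-0.4,6],
    [60,12.8,-4.8,-0.4,7],
    [60,14.8,-4.8,-0.5,8],
    [60,16.8,-4.8,-0.6,8.6],
    [60,18.6,-4.3,-0.64,9.02],
    [60,19.1,-2.8,-0.64,9.02],
  ],
)

```text
t: 24.62
tcp_pos: [0.4407, -0.3187, 0.1999]
tool_rot: [0.029, -0.705, 0.708, -0.031]
force: [0.8, 1.0, -1.3]
finger_gap: 0.7
```

Request:
apply_moves(
  motion=[
    [60,0,1,0,0],
    [60,0,2.5,0,0],
    [60,0,4,0,0],
    [60,0,4,0,0],
    [60,0,4,0,0],
    [60,0,4,0,0],
  ],
)

```text
t: 25.38
tcp_pos: [0.4404, -0.3143, 0.0821]
tool_rot: [0.031, -0.705, 0.707, -0.032]
force: [-0.5, -0.1, 0.2]
finger_gap: 0.703
```

Run:
```python
from h import *
info();im=manip.snapshot("wrist")[:,:,::-1].copy();cv2.imwrite("pics/wrist17.png",im)
bars("wrist",im,270,30,360,345);rows([(.4388,-.314,.004,-84.9)])
```

```text
t 25.38 tcp [ 0.4404 -0.3143  0.0821] jaw -84.9 down [ 0.002 -0.003 -1.   ] F [-0.5 -0.1  0.2] gap 60.0 q [-0.83  0.64  1.77  0.    0.73  0.66]
px [313. 210.] c [ 0.4377 -0.3158] size [0.0233 0.1294] ang 5.1
[0.06, 2.61, -0.02] -0.0
```

View pics/wrist17.png

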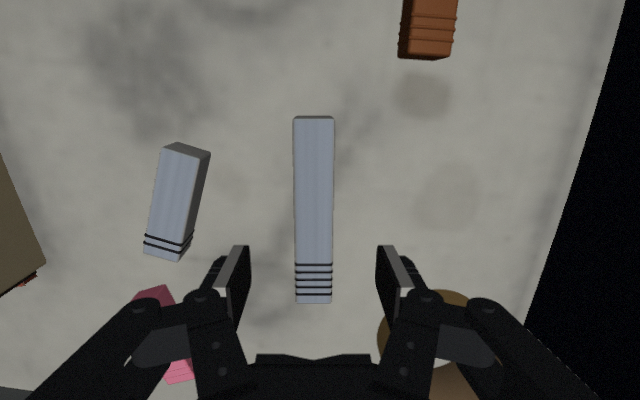

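Request:
apply_moves(
  motion=[
    [60,0.03,1,0,0],
    [60,0.07,2,0,0],
    [60,0.07,2.58,0,0],
    [60,0.07,2.58,0,0],
    [20,0.07,2.58,0,0],
    [20,0.07,2.58,0,0],
    [20,0.07,2.58,0,0],
    [20,0.07,2.58,0,0],
    [20,0.07,1.5,0,0],
    [20,0.07,-0.5,0,0],
    [20,0.07,-2.5,0,0],
    [20,0.07,-4.2,0,0],
  ],
)

```text
t: 26.92
tcp_pos: [0.437, -0.3132, 0.2085]
tool_rot: [0.031, -0.706, 0.707, -0.031]
force: [0.9, -0.7, -3.2]
finger_gap: 0.294
```

Run:
```python
from h import *
info();rows([(.3545,.255,.26,5.3)])
```

```text
t 26.93 tcp [ 0.437  -0.3132  0.2085] jaw -84.9 down [ 0. -0. -1.] F [ 0.9 -0.7 -3.2] gap 25.1 q [-0.83  0.44  1.68  0.    1.02  0.65]
[1.06, -1.72, -19.11] 8.98
```

Request:
apply_moves(
  motion=[
    [20,0,-1.6,-0.4,0],
    [20,-0.1,-1.8,-2,-1],
    [20,-0.2,-1.8,-4,-2],
    [20,-0.3,-1.8,-6,-3],
    [20,-0.3,-1.8,-8,-4],
    [20,-0.3,-1.8,-10,-5],
    [20,-0.2,-1.8,-12,-6],
    [20,0.2,-1.8,-14,-7],
    [20,0.6,-1.8,-16,-8],
    [20,1,-1.8,-18,-8.8],
    [20,1.06,-0.8,-19.1,-9.02],
    [20,1.06,0.7,-19.1,-9.02],
  ],
)

```text
t: 28.42
tcp_pos: [0.3552, 0.2571, 0.1857]
tool_rot: [-0.522, 0.474, -0.476, 0.525]
force: [0.5, 0.5, -2.7]
finger_gap: 0.288
```

Request:
apply_moves(
  motion=[
    [20,0,1,0,0],
    [20,0,2.2,0,0],
    [20,0,3.4,0,0],
    [20,0,3.6,0,0],
    [20,0,3.6,0,0],
    [20,0,3.6,0,0],
  ],
)

```text
t: 29.18
tcp_pos: [0.3558, 0.2547, 0.0786]
tool_rot: [-0.522, 0.476, -0.477, 0.523]
force: [0.1, -0.5, -1.5]
finger_gap: 0.293
```

Run:
```python
from h import *
info();cv2.imwrite("pics/wrist18.png",manip.snapshot("wrist")[:,:,::-1]);crop(cv2.imread("pics/wrist18.png"),200,30,460,230,3,"pics/z18.png")
```

```text
t 29.18 tcp [0.3558 0.2547 0.0786] jaw 5.3 down [ 0.003  0.001 -1.   ] F [ 0.1 -0.5 -1.5] gap 25.1 q [0.36 0.57 2.03 0.   0.54 0.27]
```

View pics/z18.png

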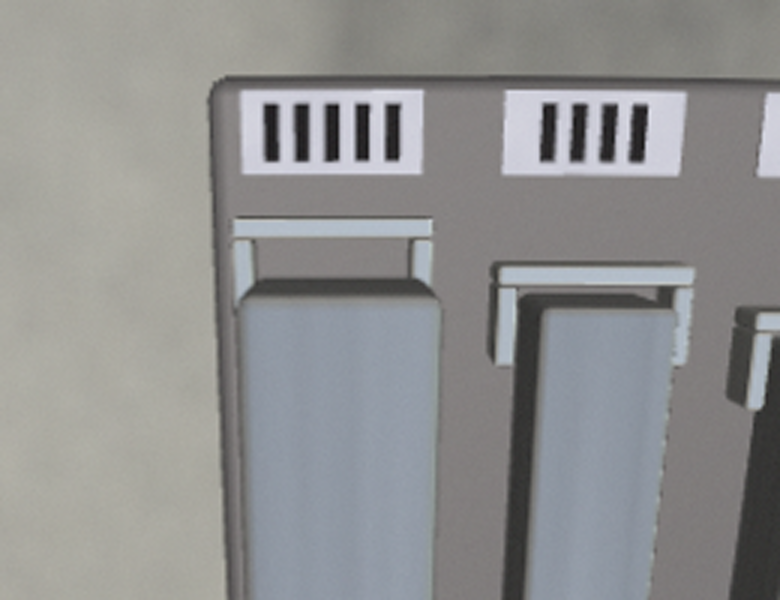

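Run:
```python
from h import *
info();rel(3,(340.5,279),(254,412,238),y0=30)
```

```text
t 29.23 tcp [0.3558 0.2547 0.0786] jaw 5.3 down [ 0.003  0.001 -1.   ] F [-0.1  0.7 -3.4] gap 25.0 q [ 0.36  0.57  2.03 -0.    0.54  0.27]
bar end [-0.0633  0.008   0.0001] bracket mid [-0.0671  0.0507 -0.0013] w 0.0304  -> shift z units -0.047 endgap mm 3.8 jaw/bracket yaw 0.0
```

Request:
apply_moves(
  motion=[
    [20,-0.01,0.4,-0.045,0],
    [20,-0.01,0.8,-0.045,0],
    [20,-0.01,1.12,-0.045,0],
    [20,-0.01,1.12,-0.045,0],
    [20,-0.01,1.12,-0.045,0],
  ],
)

```text
t: 29.85
tcp_pos: [0.3535, 0.2545, 0.0436]
tool_rot: [0.523, -0.477, 0.476, -0.522]
force: [0.0, -0.0, -2.9]
finger_gap: 0.293
```

Run:
```python
from h import *
info();cv2.imwrite("pics/wrist19.png",manip.snapshot("wrist")[:,:,::-1]);crop(cv2.imread("pics/wrist19.png"),200,30,460,230,3,"pics/z19.png")
```

```text
t 29.85 tcp [0.3535 0.2545 0.0436] jaw 5.3 down [-0. -0. -1.] F [ 0.  -0.  -2.9] gap 25.0 q [ 0.37  0.65  2.05 -0.    0.45  0.27]
```

View pics/z19.png

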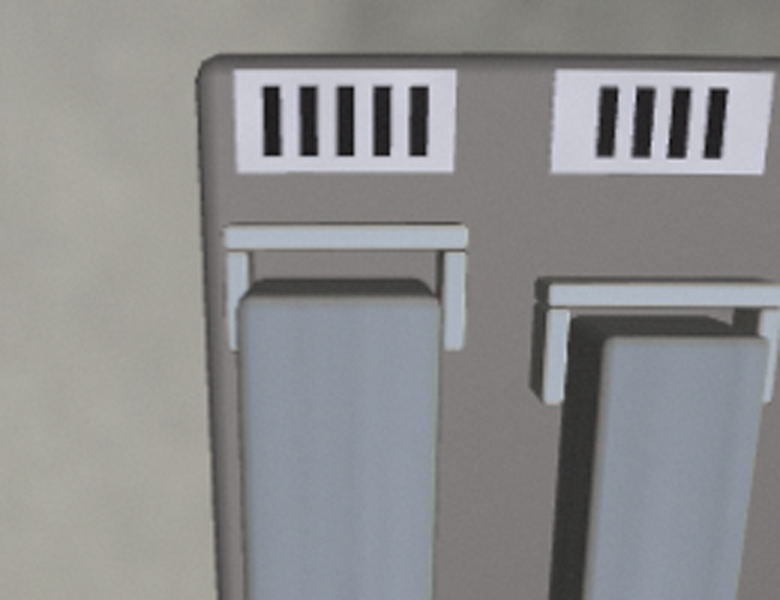

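Run:
```python
from h import *
info();rel(3,(340,279),(249,444,251),y0=30)
```

```text
t 29.9 tcp [0.3537 0.2546 0.0438] jaw 5.3 down [ 0.  0. -1.] F [ 0.3  1.  -3.4] gap 25.1 q [ 0.37  0.65  2.05 -0.    0.45  0.27]
bar end [-0.0633  0.008   0.    ] bracket mid [-0.067   0.0158  0.0011] w 0.0309  -> shift z units 0.034 endgap mm 3.7 jaw/bracket yaw -0.0
```

Request:
apply_moves(
  motion=[
    [20,-0.02,0.2,0.03,0],
    [20,-0.02,0.45,0.03,0],
    [20,-0.02,0.62,0.03,0],
    [20,-0.02,0.73,0.03,0],
    [20,-0.02,0.73,0.03,0],
    [36,-0.02,0.73,0.03,0],
    [36,-0.02,0.73,0.03,0],
    [36,-0.02,0.73,0.03,0],
    [36,-0.02,-0.5,0.03,0],
    [36,-0.02,-2.4,0.03,0],
    [36,-0.02,-2.4,0.03,0],
    [36,-0.02,-2.4,0.03,0],
  ],
)

```text
t: 31.4
tcp_pos: [0.3542, 0.2552, 0.116]
tool_rot: [-0.522, 0.476, -0.477, 0.523]
force: [-1.0, -0.3, 0.3]
finger_gap: 0.425
```

Run:
```python
from h import *
info();cv2.imwrite("pics/wrist20.png",manip.snapshot("wrist")[:,:,::-1])
cv2.imwrite("pics/top20.png",manip.snapshot("top")[:,:,::-1])
bars("top",cv2.imread("pics/top20.png"),325,165,402,262)
rows([(.4384,-.2185,.26,-84),(.4384,-.2185,.07,-84)])
```

```text
t 31.4 tcp [0.3542 0.2552 0.116 ] jaw 5.3 down [ 0.001  0.    -1.   ] F [-1.  -0.3  0.3] gap 36.3 q [ 0.37  0.49  2.   -0.    0.65  0.28]
px [351. 227.] c [ 0.4696 -0.1915] size [0.0241 0.0764] ang -12.9
[15.97, -4.83, 1.36] 8.93
[15.97, 1.5, 1.37] 8.93
```

View pics/wrist20.png

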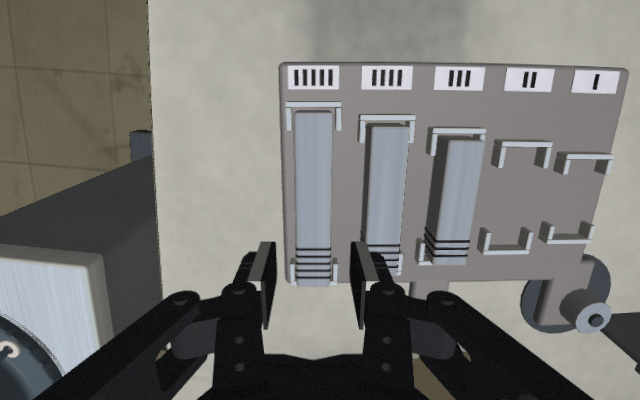

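Run:
```python
from h import *
info();rows([(.4696,-.193,.26,-84),(.4696,-.193,.07,-84)])
```

```text
t 31.5 tcp [0.3536 0.2549 0.1149] jaw 5.3 down [-0.002 -0.001 -1.   ] F [-0.4  0.4  0.2] gap 35.6 q [ 0.37  0.49  2.   -0.    0.65  0.28]
[15.22, -4.83, 2.47] 8.93
[15.22, 1.5, 2.48] 8.93
```

Request:
apply_moves(
  motion=[
    [60,0.3,-1.8,0,0.8],
    [60,1,-3.6,0.3,1.7],
    [60,2.6,-4.6,1,2.7],
    [60,4.4,-4.8,1.5,3.7],
    [60,6.2,-4.8,1.8,4.7],
    [60,8,-4.8,2.1,5.7],
    [60,9.8,-4.8,2.3,6.7],
    [60,11.6,-4.8,2.4,7.7],
    [60,13.4,-4.8,2.47,8.7],
    [60,15,-4.8,2.47,9.7],
    [60,15.22,-4.3,2.47,10.6],
    [60,15.22,-2.8,2.47,10.82],
  ],
)

```text
t: 33.0
tcp_pos: [0.4714, -0.1949, 0.199]
tool_rot: [-0.082, -0.702, 0.703, 0.08]
force: [1.1, 0.1, -1.0]
finger_gap: 0.7
```

Request:
apply_moves(
  motion=[
    [60,0,1,0,0],
    [60,0,2.5,0,0],
    [60,0,4,0,0],
    [60,0,4,0,0],
    [60,0,4,0,0],
    [60,0,4,0,0],
  ],
)

```text
t: 33.75
tcp_pos: [0.4712, -0.1933, 0.0813]
tool_rot: [-0.081, -0.702, 0.703, 0.079]
force: [0.7, 0.1, -0.7]
finger_gap: 0.699
```

Run:
```python
from h import *
info();im=manip.snapshot("wrist")[:,:,::-1].copy();cv2.imwrite("pics/wrist21.png",im)
bars("wrist",im,250,30,370,345);rows([(.4696,-.194,.004,-102.9)])
```

```text
t 33.75 tcp [ 0.4712 -0.1933  0.0813] jaw -102.9 down [ 0.003 -0.002 -1.   ] F [ 0.7  0.1 -0.7] gap 59.7 q [-0.61  0.61  1.85  0.    0.68  1.19]
px [315. 215.] c [ 0.4688 -0.1954] size [0.0233 0.0759] ang -13.3
[0.05, 2.58, 0.03] -0.0
```

View pics/wrist21.png

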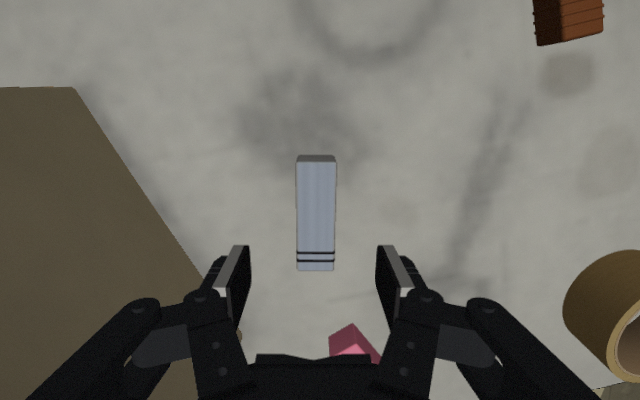

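Request:
apply_moves(
  motion=[
    [60,0.03,1,0.02,0],
    [60,0.06,2,0.03,0],
    [60,0.06,2.56,0.03,0],
    [60,0.06,2.56,0.03,0],
    [20,0.06,2.56,0.03,0],
    [20,0.06,2.56,0.03,0],
    [20,0.06,2.56,0.03,0],
    [20,0.06,2.56,0.03,0],
    [20,0.06,1.5,0.03,0],
    [20,0.06,-0.5,0.03,0],
    [20,0.06,-2.5,0.03,0],
    [20,0.06,-4.2,0.03,0],
  ],
)

```text
t: 35.3
tcp_pos: [0.4679, -0.1928, 0.2081]
tool_rot: [-0.08, -0.702, 0.703, 0.079]
force: [1.2, 0.0, -2.7]
finger_gap: 0.298
```

Run:
```python
from h import *
info();rows([(.509,.270,.26,5.3)])
```

```text
t 35.3 tcp [ 0.4679 -0.1928  0.2081] jaw -102.9 down [ 0.001 -0.    -1.   ] F [ 1.2  0.  -2.7] gap 25.4 q [-0.61  0.4   1.75  0.    0.99  1.18]
[2.11, -1.74, -15.34] 7.18
```

Request:
apply_moves(
  motion=[
    [20,0,-1.6,-0.2,-0.8],
    [20,0.2,-1.8,-1.6,-1.7],
    [20,0.4,-1.8,-3.3,-2.7],
    [20,0.7,-1.8,-5,-3.7],
    [20,1,-1.8,-6.8,-4.7],
    [20,1.2,-1.8,-8.6,-5.7],
    [20,1.4,-1.8,-10.4,-6.7],
    [20,1.6,-1.8,-12.2,-7.7],
    [20,1.9,-1.8,-14,-8.7],
    [20,2.11,-1.8,-15.34,-9.7],
    [20,2.11,-0.8,-15.34,-10.6],
    [20,2.11,0.7,-15.34,-10.82],
  ],
)

```text
t: 36.8
tcp_pos: [0.5099, 0.2708, 0.1851]
tool_rot: [-0.522, 0.475, -0.476, 0.524]
force: [1.3, -0.1, -3.2]
finger_gap: 0.294
```

Request:
apply_moves(
  motion=[
    [20,0,1,0,0],
    [20,0,2.2,0,0],
    [20,0,3.4,0,0],
    [20,0,3.6,0,0],
    [20,0,3.6,0,0],
    [20,0,3.6,0,0],
  ],
)

```text
t: 37.55
tcp_pos: [0.5106, 0.27, 0.0784]
tool_rot: [-0.522, 0.476, -0.477, 0.523]
force: [-1.1, -0.4, -1.9]
finger_gap: 0.291
```

Run:
```python
from h import *
info();cv2.imwrite("pics/wrist22.png",manip.snapshot("wrist")[:,:,::-1]);crop(cv2.imread("pics/wrist22.png"),200,60,460,260,3,"pics/z22.png")
```

```text
t 37.55 tcp [0.5106 0.27   0.0784] jaw 5.3 down [ 0.003  0.001 -1.   ] F [-1.1 -0.4 -1.9] gap 24.8 q [0.29 0.68 1.68 0.   0.78 0.2 ]
```

View pics/z22.png

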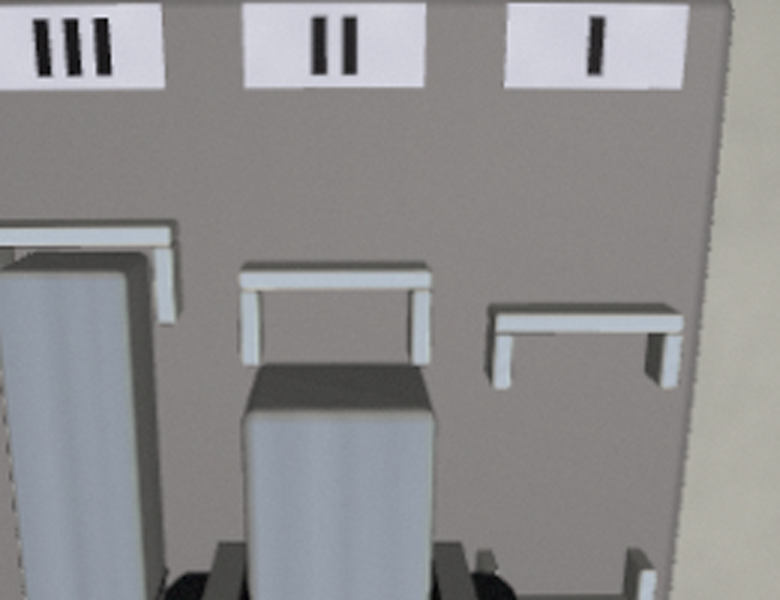

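Run:
```python
from h import *
info();rel(3,(339.5,366),(259,413,291),y0=60)
```

```text
t 37.6 tcp [0.5106 0.27   0.0784] jaw 5.3 down [ 0.003  0.001 -1.   ] F [-0.1 -0.2 -2.1] gap 25.0 q [ 0.29  0.68  1.68 -0.    0.78  0.2 ]
bar end [-0.0355  0.008  -0.    ] bracket mid [-0.0392  0.0505 -0.0007] w 0.0309  -> shift z units -0.024 endgap mm 3.7 jaw/bracket yaw 0.0
```

Request:
apply_moves(
  motion=[
    [20,-0.01,0.4,-0.025,0],
    [20,-0.01,0.8,-0.025,0],
    [20,-0.01,1.12,-0.025,0],
    [20,-0.01,1.12,-0.025,0],
    [20,-0.01,1.12,-0.025,0],
  ],
)

```text
t: 38.22
tcp_pos: [0.5088, 0.2699, 0.0431]
tool_rot: [0.523, -0.476, 0.476, -0.522]
force: [0.3, -0.4, -1.8]
finger_gap: 0.289
```

Run:
```python
from h import *
info();cv2.imwrite("pics/wrist23.png",manip.snapshot("wrist")[:,:,::-1]);crop(cv2.imread("pics/wrist23.png"),200,60,460,260,3,"pics/z23.png")
```

```text
t 38.23 tcp [0.5088 0.2699 0.0431] jaw 5.3 down [-0. -0. -1.] F [ 0.3 -0.4 -1.8] gap 24.6 q [0.29 0.74 1.69 0.   0.72 0.2 ]
```

View pics/z23.png

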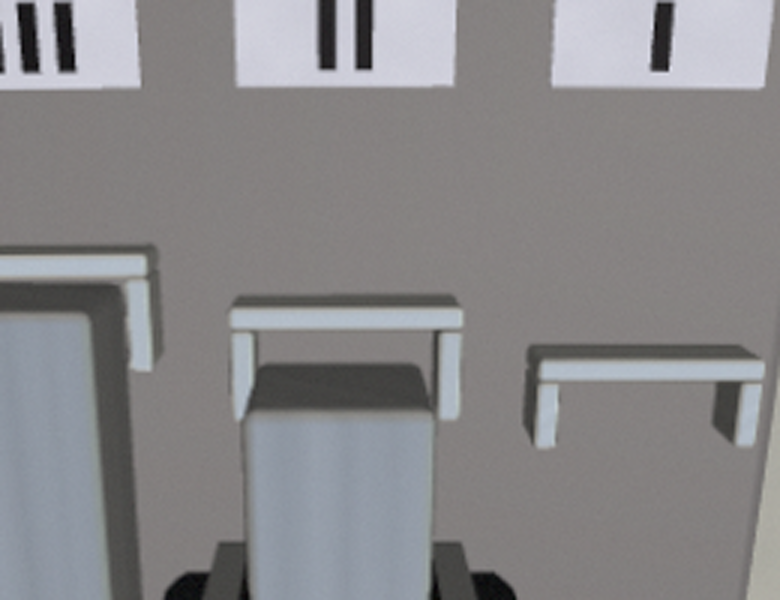

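Run:
```python
from h import *
info();rel(3,(339.5,366),(255,439,331),y0=60)
```

```text
t 38.27 tcp [0.5089 0.2699 0.0433] jaw 5.3 down [ 0.  0. -1.] F [ 0.2  1.  -2.3] gap 24.5 q [ 0.29  0.73  1.69 -0.    0.72  0.2 ]
bar end [-0.0355  0.008   0.    ] bracket mid [-0.0395  0.0153  0.0013] w 0.0305  -> shift z units 0.041 endgap mm 4.0 jaw/bracket yaw -0.0
```

Request:
apply_moves(
  motion=[
    [20,-0.03,0.2,0.035,0],
    [20,-0.03,0.45,0.035,0],
    [20,-0.03,0.62,0.035,0],
    [20,-0.03,0.72,0.035,0],
    [20,-0.03,0.72,0.035,0],
    [36,-0.03,0.72,0.035,0],
    [36,-0.03,0.72,0.035,0],
    [36,-0.03,0.72,0.035,0],
    [36,-0.03,-0.5,0.035,0],
    [36,-0.03,-2.5,0.035,0],
    [36,-0.03,-4.5,0.035,0],
    [36,-0.03,-5.5,0.035,0],
  ],
)

```text
t: 39.78
tcp_pos: [0.5111, 0.2713, 0.2122]
tool_rot: [-0.521, 0.475, -0.478, 0.524]
force: [-0.5, 0.1, 0.8]
finger_gap: 0.42
```

Request:
apply_moves(
  motion=[
    [60,0,0,0,0],
    [60,0,0,0,0],
    [60,0,0,0,0],
  ],
)

```text
t: 40.15
tcp_pos: [0.5086, 0.2704, 0.2065]
tool_rot: [0.524, -0.477, 0.476, -0.521]
force: [-0.2, 0.3, -0.0]
finger_gap: 0.7
```

Run:
```python
from h import *
info();im=manip.snapshot("wrist")[:,:,::-1].copy();cv2.imwrite("pics/wrist24.png",im);bars("wrist",im,100,60,640,330,z=.042)
cv2.imwrite("pics/top24.png",manip.snapshot("top")[:,:,::-1]);crop(cv2.imread("pics/top24.png"),280,60,480,300,2.5,"pics/z24.png")
```

```text
t 40.15 tcp [0.5086 0.2704 0.2065] jaw 5.3 down [-0.003 -0.001 -1.   ] F [-0.2  0.3 -0. ] gap 59.8 q [0.29 0.49 1.58 0.   1.07 0.2 ]
px [364. 203.] c [0.5618 0.2481] size [0.0143 0.0366] ang 5.3
px [367. 142.] c [0.5566 0.3029] size [0.0143 0.0368] ang 5.5
px [315. 171.] c [0.5099 0.2708] size [0.0364 0.0864] ang -84.5
px [264. 164.] c [0.4605 0.2666] size [0.0369 0.1038] ang -84.6
px [212. 163.] c [0.4112 0.2616] size [0.0364 0.1212] ang -84.5
px [160. 162.] c [0.3615 0.257 ] size [0.0372 0.1387] ang -84.7
px [156.  83.] c [0.3584 0.3417] size [0.0144 0.0328] ang 5.3
px [208.  82.] c [0.4063 0.3463] size [0.0145 0.0328] ang 5.9
px [261.  82.] c [0.4541 0.3508] size [0.0141 0.0326] ang 5.4
px [368.  81.] c [0.5496 0.3599] size [0.014  0.0329] ang 5.5
px [315.  81.] c [0.5018 0.3554] size [0.0144 0.0325] ang 5.3
px [538. 181.] c [0.7489 0.2656] size [0.2256 0.2745] ang -84.6
```

View pics/wrist24.png

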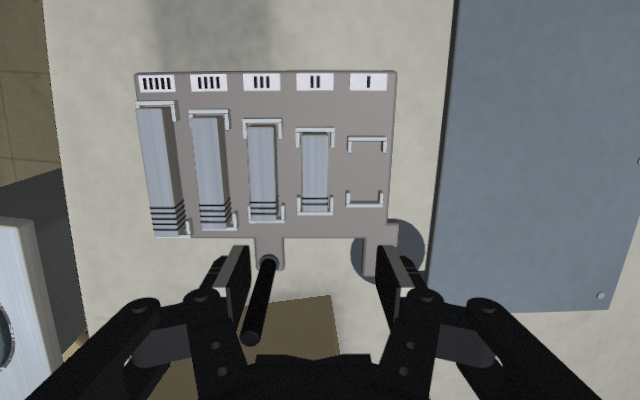

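View pics/z24.png

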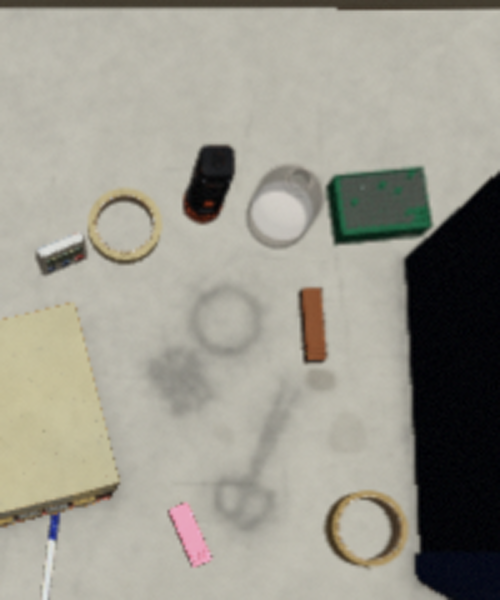

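Run:
```python
from h import *
info();W=cal("wrist");print(plane(W,[(250.5,336)],.14))
rows([(.4672,.1555,.20,7),(.4672,.1555,.10,7)])
```

```text
t 40.25 tcp [0.5089 0.2705 0.2067] jaw 5.3 down [-0.003 -0.001 -1.   ] F [ 0.3 -0.3 -1.8] gap 59.7 q [0.29 0.49 1.58 0.   1.07 0.2 ]
[[0.46914624 0.15779052 0.14      ]]
[3.69, 0.23, -1.73] -0.17
[3.69, 3.56, -1.72] -0.17
```

Request:
apply_moves(
  motion=[
    [60,1.5,0,-0.7,-0.1],
    [60,3,0,-1.4,-0.17],
    [60,3.67,0.1,-1.72,-0.17],
    [60,3.67,0.5,-1.72,-0.17],
    [60,3.67,1.8,-1.72,-0.17],
    [60,3.67,3,-1.72,-0.17],
    [60,3.67,3.5,-1.72,-0.17],
    [60,3.67,3.5,-1.72,-0.17],
    [10,3.67,3.5,-1.72,-0.17],
    [10,3.67,3.5,-1.72,-0.17],
    [10,3.67,3.5,-1.72,-0.17],
    [10,3.67,3.5,-1.72,-0.17],
  ],
  squeeze=30,
)

```text
t: 41.75
tcp_pos: [0.4673, 0.1565, 0.1039]
tool_rot: [0.53, -0.469, 0.468, -0.529]
force: [-2.7, 0.3, 5.7]
finger_gap: 0.202
```

Run:
```python
from h import *
info();s,p,R=st();L=.14
u=-R[:2,2];a=np.arctan2(u[1],u[0]);Hh=p[:2]-L*u;print(np.rad2deg(a),Hh)
tg=[(*(Hh+L*np.array([np.cos(a-np.deg2rad(d)),np.sin(a-np.deg2rad(d))])),p[2],jaw(R)-d) for d in (2,5,8,12,16,20,24,28,32,36,40,40)]
rows(tg)
```

```text
t 41.75 tcp [0.4673 0.1565 0.1039] jaw 7.0 down [-0.002  0.    -1.   ] F [-2.7  0.3  5.7] gap 17.3 q [ 0.1   0.56  1.87  0.    0.71 -0.03]
-173.02347747542896 [0.60626506 0.17352967]
[-0.16, 0.0, 0.0] 0.2
[-0.41, 0.0, 0.02] 0.5
[-0.65, 0.0, 0.05] 0.8
[-0.97, 0.0, 0.1] 1.2
[-1.29, 0.0, 0.18] 1.6
[-1.6, -0.0, 0.28] 2.0
[-1.9, -0.0, 0.4] 2.4
[-2.19, -0.0, 0.55] 2.8
[-2.47, -0.0, 0.71] 3.2
[-2.74, -0.0, 0.89] 3.6
[-3.0, -0.0, 1.09] 4.0
[-3.0, -0.0, 1.09] 4.0
```

Request:
apply_moves(
  motion=[
    [10,-0.16,0,0,0.2],
    [10,-0.41,0,0.02,0.5],
    [10,-0.65,0,0.05,0.8],
    [10,-0.97,0,0.1,1.2],
    [10,-1.29,0,0.18,1.6],
    [10,-1.6,0,0.28,2],
    [10,-1.9,0,0.4,2.4],
    [10,-2.19,0,0.55,2.8],
    [10,-2.47,0,0.71,3.2],
    [10,-2.74,0,0.89,3.6],
    [10,-3,0,1.09,4],
    [10,-3,0,1.09,4],
  ],
)

```text
t: 43.25
tcp_pos: [0.4909, 0.251, 0.1039]
tool_rot: [-0.336, 0.622, -0.621, 0.338]
force: [-0.0, 2.7, 4.0]
finger_gap: 0.198
```

Run:
```python
from h import *
info();s,p,R=st();L=.14
print("rad",np.dot(s["force"],R[:,2]),"tan",np.dot(s["force"],R[:,0]))
u=-R[:2,2];a=np.arctan2(u[1],u[0]);Hh=p[:2]-L*u;print(np.rad2deg(a),Hh)
tg=[(*(Hh+L*np.array([np.cos(a-np.deg2rad(d)),np.sin(a-np.deg2rad(d))])),p[2],jaw(R)-d) for d in (2,5,8,12,16,20,24,28,32,36,40,43,45)]
rows(tg)
cv2.imwrite("pics/top25.png",manip.snapshot("top")[:,:,::-1]);crop(cv2.imread("pics/top25.png"),110,90,290,290,3,"pics/z25.png")
```

```text
t 43.25 tcp [0.4909 0.251  0.1039] jaw -33.0 down [ 0.003  0.002 -1.   ] F [-0.   2.7  4. ] gap 16.9 q [0.27 0.61 1.73 0.   0.8  0.84]
rad -1.497659616698011 tan -2.291780858471048
146.96087903831673 [0.60829387 0.17464056]
[-0.16, 0.0, 0.0] 0.2
[-0.41, 0.0, 0.02] 0.5
[-0.65, 0.0, 0.05] 0.8
[-0.97, 0.0, 0.1] 1.2
[-1.29, 0.0, 0.18] 1.6
[-1.6, 0.01, 0.28] 2.0
[-1.9, 0.01, 0.4] 2.4
[-2.19, 0.01, 0.55] 2.8
[-2.47, 0.01, 0.71] 3.2
[-2.74, 0.01, 0.89] 3.6
[-3.0, 0.01, 1.09] 4.0
[-3.18, 0.01, 1.25] 4.3
[-3.3, 0.01, 1.37] 4.5
```

View pics/z25.png

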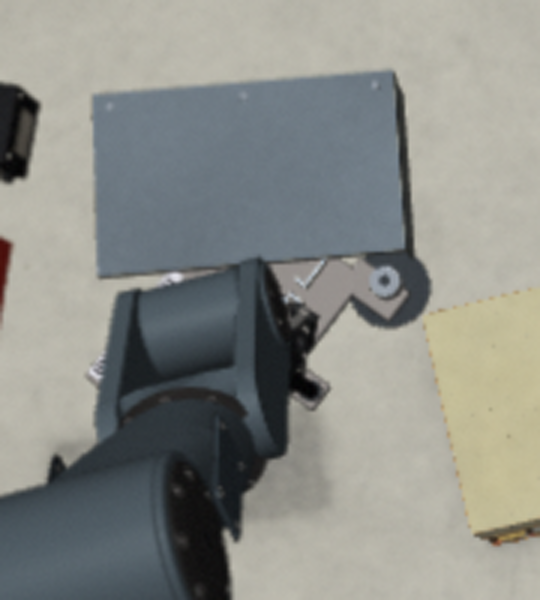

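Request:
apply_moves(
  motion=[
    [10,-0.16,0,0,0.2],
    [10,-0.41,0,0.02,0.5],
    [10,-0.65,0,0.05,0.8],
    [10,-0.97,0,0.1,1.2],
    [10,-1.29,0,0.18,1.6],
    [10,-1.6,0,0.28,2],
    [10,-1.9,0,0.4,2.4],
    [10,-2.19,0,0.55,2.8],
    [10,-2.47,0,0.71,3.2],
    [10,-2.74,0,0.89,3.6],
    [10,-3,0,1.09,4],
    [10,-3,0,1.09,4],
  ],
)

```text
t: 44.8
tcp_pos: [0.5688, 0.3068, 0.104]
tool_rot: [0.103, -0.699, 0.699, -0.106]
force: [2.6, -1.9, 3.4]
finger_gap: 0.202
```

Run:
```python
from h import *
info();s,p,R=st();L=.14
print("rad",np.dot(s["force"],R[:,2]),"tan",np.dot(s["force"],R[:,0]))
u=-R[:2,2];a=np.arctan2(u[1],u[0]);Hh=p[:2]-L*u;print(np.rad2deg(a),Hh, np.rad2deg(np.arctan2(p[1]-.173,p[0]-.607)))
tg=[(*(Hh+L*np.array([np.cos(a-np.deg2rad(d)),np.sin(a-np.deg2rad(d))])),p[2],jaw(R)-d) for d in (2,4,6,8,9,10,11,12,13,14)]
rows(tg)
```

```text
t 44.8 tcp [0.5688 0.3068 0.104 ] jaw -73.0 down [ 0.005  0.    -1.   ] F [ 2.6 -1.9  3.4] gap 17.3 q [ 0.32  0.71  1.48 -0.    0.95  1.6 ]
rad 2.5745676786630174 tan -1.8961996187751162
107.01560046000478 [0.6097611  0.17292466] 105.93744161305081
[-0.16, 0.0, 0.0] 0.2
[-0.33, 0.0, 0.01] 0.4
[-0.49, 0.0, 0.03] 0.6
[-0.65, 0.0, 0.05] 0.8
[-0.73, 0.0, 0.06] 0.9
[-0.81, 0.0, 0.07] 1.0
[-0.89, 0.0, 0.09] 1.1
[-0.97, 0.0, 0.1] 1.2
[-1.05, 0.01, 0.12] 1.3
[-1.13, 0.01, 0.14] 1.4
```

Request:
apply_moves(
  motion=[
    [10,-0.16,0,0,0.2],
    [10,-0.33,0,0.01,0.4],
    [10,-0.49,0,0.03,0.6],
    [10,-0.65,0,0.05,0.8],
    [10,-0.73,0,0.06,0.9],
    [10,-0.77,0,0.06,0.95],
    [10,-0.77,0,0.06,0.95],
  ],
)

```text
t: 45.68
tcp_pos: [0.5889, 0.3108, 0.104]
tool_rot: [0.047, -0.705, 0.706, -0.047]
force: [0.1, -5.1, 5.6]
finger_gap: 0.204
```

Run:
```python
from h import *
info();s,p,R=st()
print("rad",np.dot(s["force"],R[:,2]),"tan",np.dot(s["force"],R[:,0]))
```

```text
t 45.67 tcp [0.5889 0.3108 0.104 ] jaw -82.4 down [-0.    -0.002 -1.   ] F [ 0.1 -5.1  5.6] gap 17.4 q [ 0.32  0.73  1.42 -0.    0.99  1.76]
rad 5.06608804935328 tan 0.6250441374123102
```

Request:
apply_moves(
  motion=[
    [10,-0.08,0,0,0.1],
    [10,-0.16,0,0,0.15],
    [10,-0.24,0,0,0.15],
    [10,-0.24,0,0,0.15],
    [10,-0.24,0,0,0.15],
  ],
)

```text
t: 46.3
tcp_pos: [0.5911, 0.311, 0.1038]
tool_rot: [0.041, -0.705, 0.708, -0.034]
force: [-10.3, -6.3, 13.0]
finger_gap: 0.198
```

Run:
```python
from h import *
info();s,p,R=st()
print("rad",np.dot(s["force"],R[:,2]),"tan",np.dot(s["force"],R[:,0]))
```

```text
t 46.3 tcp [0.5911 0.311  0.1038] jaw -83.9 down [-0.01  -0.005 -1.   ] F [-10.3  -6.3  13. ] gap 16.9 q [ 0.32  0.74  1.41 -0.    1.01  1.78]
rad 5.212705169434644 tan 11.000474626184317
```

Request:
apply_moves(
  motion=[
    [10,-0.08,0,0,0],
    [10,-0.16,0,0,0],
    [10,-0.16,0,0,0],
  ],
)

```text
t: 46.68
tcp_pos: [0.5912, 0.311, 0.1037]
tool_rot: [0.045, -0.704, 0.708, -0.03]
force: [-18.4, -6.4, 18.0]
finger_gap: 0.204
```

Run:
```python
from h import *
info();cv2.imwrite("pics/wrist26.png",manip.snapshot("wrist")[:,:,::-1])
```

```text
t 46.67 tcp [0.5912 0.311  0.1037] jaw -83.9 down [-0.021 -0.007 -1.   ] F [-18.4  -6.4  18. ] gap 17.4 q [ 0.32  0.74  1.4  -0.    1.02  1.78]
```

View pics/wrist26.png

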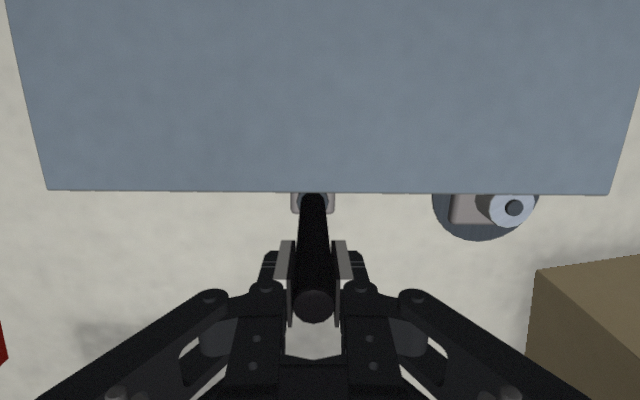

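Request:
apply_moves(
  motion=[
    [10,0.2,0,0,0],
    [10,0.2,0,0,0],
    [60,0.2,0,0,0],
    [60,0.2,0,0,0],
    [60,0.2,0,0,0],
    [60,0.3,-1.5,0,0],
    [60,0.3,-3.5,0,0],
    [60,0.3,-5.5,0,0],
    [60,0.3,-7,0,0],
    [60,0.3,-7,0,0],
    [60,0.3,-7,0,0],
  ],
)

```text
t: 48.1
tcp_pos: [0.5913, 0.3128, 0.3123]
tool_rot: [0.038, -0.706, 0.706, -0.036]
force: [0.1, -0.7, -0.2]
finger_gap: 0.698
```

Run:
```python
from h import *
info();cv2.imwrite("pics/wrist27.png",manip.snapshot("wrist")[:,:,::-1])
W=cal("wrist");print(proj(W,[[.591,.311,.14]]))
rows([(.35,.35,.31,-83),(.45,-.2,.35,-83)])
```

```text
t 48.1 tcp [0.5913 0.3128 0.3123] jaw -84.0 down [-0.002 -0.001 -1.   ] F [ 0.1 -0.7 -0.2] gap 59.6 q [0.32 0.52 1.21 0.   1.41 1.79]
[[313.38799205 172.22277996]]
[7.86, 0.07, -2.08] -0.1
[6.46, -1.26, 16.51] -0.1
```

View pics/wrist27.png

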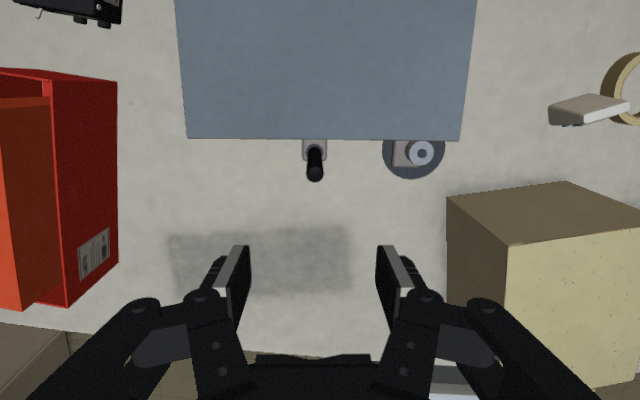

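Request:
apply_moves(
  motion=[
    [60,1.5,0,-0.4,0],
    [60,3,0,-0.8,0],
    [60,4.5,0,-1.4,0],
    [60,5.5,0,-2,0],
    [60,5.5,0,-2,0],
    [60,5.5,0,-2,0],
  ],
)

```text
t: 48.9
tcp_pos: [0.4218, 0.3552, 0.3121]
tool_rot: [0.037, -0.706, 0.707, -0.036]
force: [-0.0, 0.0, -0.2]
finger_gap: 0.701
```

Run:
```python
from h import *
info();S=manip.snapshot("side")[:,:,::-1].copy();t=manip.snapshot("top")[:,:,::-1].copy();cv2.imwrite("pics/side28.png",S);cv2.imwrite("pics/top28.png",t)
a=cv2.resize(S[140:390,180:400],(528,600),interpolation=cv2.INTER_CUBIC);cv2.imwrite("pics/z28.png",a)
crop(t,110,90,430,300,2.4,"pics/z29.png")
```

```text
t 48.9 tcp [0.4218 0.3552 0.3121] jaw -84.0 down [-0.001 -0.001 -1.   ] F [-0.   0.  -0.2] gap 59.9 q [ 0.5   0.34  1.51 -0.    1.29  1.96]
```

View pics/z28.png

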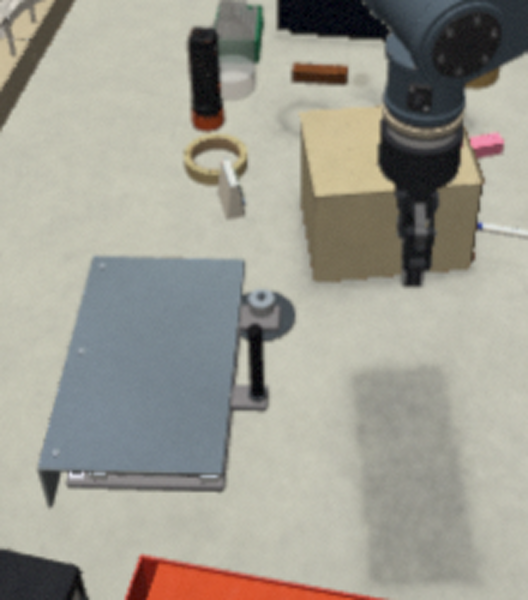

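View pics/z29.png

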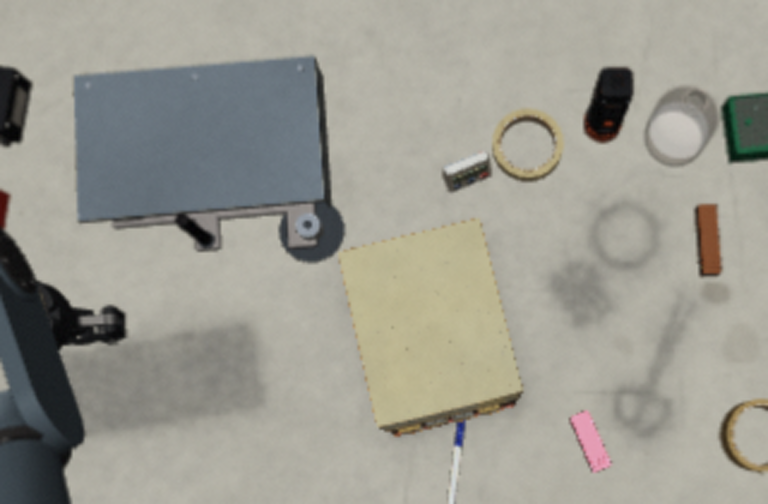

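```bash
python3 -c "
from station import manip
print(manip.sign_off())"
```

```text
the job is handed in; nothing more can be done
None
```

The job is done and handed in at about 49 s of robot time.

**Tray out:** I swung the tray by its post to the loading stop. The stop pushed back with about 14 N and the tray went no further.

**Bars:** Only bars 2, 3, 4 and 5 were on the bench; I found no bar 1 in any view. I laid each one in the slot with the matching strokes. Bar 2 was knocked about 40 mm aside during the work, so I found it again and gripped it at its new place.

**Tray home:** I swung the loaded tray back under the cover until it met the stop. Pushing harder, up to about 18 N, moved it no further. From the out stop to the home stop the post turned about 91°.

**Last checks:**
- Before the swing back, the wrist picture showed all four bars lying square in their own cradles.
- After the swing back, the tray edge was parallel to the cover. The timer, both tape rolls and the pink and brown look-alikes looked untouched, and the gripper was clear of everything.
- **Not seen:** once the tray was under the cover, the bars themselves were hidden, so I could not look at them again after the swing.
- **Disagreement:** the top and wrist cameras differed by 3–4 mm, mostly in y. I placed each bar by its position relative to the slot in the same wrist picture, which avoids that error.

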